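# Stand the lab tablet up on its easel

## Robot

A 7-joint arm with a two-finger parallel gripper is mounted at the origin on the work surface. World frame = base frame: x ahead of the robot, y to its left, z up, the work surface at z = 0. Lengths are in m, angles in degrees, forces in N, time in s.
With the tool pointing down it reaches from about 0.425 to 0.875 m from the base axis. Payload 4.7 kg.
Tool frame: the origin (TCP) lies on the centre line of the jaws, within the pads' length; the fingertips stand 25 mm ahead of it and the grasp point (between the pads) lies 6 mm ahead of it; z points along the fingers, y is the direction in which the jaws open and shut (so a half turn about z gives the same grasp; the last joint's range is limited). The gripper opens to 87 mm and grips with 3 to 60 N. Pads are 19 mm wide; open, the fingers measure 117 mm over their backs; the gripper's body (75 mm by 190 mm) begins 51 mm behind the grasp point.
Start: joints at [76.324, 18.392, -4.016, 83.108, 1.295, 78.541, -3.26], TCP at [0.163, -0.629, 0.248] pointing down, gripper open.
Joint ranges: [-163.93, 163.93], [-17.29, 119.83], [-79.2, 71.16], [3.27, 140.29], [-89.18, 269.18], [5.43, 117.66], [-154.24, 154.24]. Speed limits (degrees/s): [147.25, 147.25, 180, 180, 180, 180, 180].

## Interface

Orientations are given as [roll, pitch, yaw] about the fixed x, y, z axes, in that order (R = Rz(yaw) Ry(pitch) Rx(roll)).
In Python, from cell import env gives the robot as it stands.
- The arm moves only by the shell command python3 -m creep 'ROWS' [OPENING] [FORCE]. ROWS is JSON, a list of rows, each an object of numbers: "tx", "ty", "tz": the shift along the tool's x, y, z in m; "rx", "ry", "rz": the turn, a rotation vector about the tool's x, y, z in degrees. In form: [{"tx": .., "ty": .., "tz": .., "rx": .., "ry": .., "rz": ..}, ...]. A call has 1 to 20 rows; each row shifts and turns the commanded pose from where the row before left it, along the tool's axes as they then stand; what a row does not reach is not made up. A row lasts 1/8 s, in which the tool goes at most 62.5 mm and 10.7 degrees, less where a joint would pass 70% of its speed; a pose out of reach is approached as far as the arm can. A call is refused whole if a number of a shift passes 0.0625 or a number of a turn 10.7, either way. A call with a gripper value outside its range is refused whole. OPENING is the finger opening in m, from 0 to 0.087, set as the call begins (- or left out, the last holds). The fingers move at their own pace and stop on an object; FORCE is the grip in N (left out, the last holds). Time passes only in rows, so rows that do not move let the fingers close. It gives the time, the measured TCP pose, the force and the opening at its end, in the units of the state.
- env.get_obs(): the state, without advancing time (a new reading comes with each control period).
- env.read_camera(name): name is "side" or "top"; returns a dict with "pixels" (400x640x3 uint8, red, green, blue), "intrinsics" (3x3 intrinsics, pixels), "R" (3x3) and "t" (3): a world point X has camera coordinates R X + t. Camera axes: x right, y down, z forward; pixel columns grow to the right and rows downward; lengths in m; the calibration is good to about 2 mm. A picture is of the moment at which its call begins. There is no depth.
- env.sign_off(): hands the job in, once; it reports no verdict.
The state is a dict: "time_s": time; "qpos": joint angles; "joint_velocities": joint speeds; "effort": joint torques, N m; "tool_pos": TCP position; "tool_rot": TCP orientation; "force": force on the tool from outside, world axes, zero at the start; "wrist_torque": the same for the moment, N m; "grip_width": finger opening in m.
Only numpy, scipy, OpenCV 4.12 (cv2) and the standard library are available. Lean on these libraries where they do the work, as an engineer would, in place of code of your own. Each camera call takes 0.05 s, during which the arm holds its last target.

## Task

The lab tablet is lying face down, propped on the cooling bar in front of the metal easel. Stand it up on its lower edge so that it leans back flat against the easel, screen facing out, its lower edge on the bench right at the foot of the easel, centred and square to it. Ease it back gently rather than letting it fall, do not shove the easel away, and leave the other things on the bench where they are.

Things in the scene. Friction and masses are not known exactly. Their poses are not given: they have to be found in the camera images.
- tablet: Tablet in a grey case with dark rubber corners: slab 180 long x 130 wide x 14 mm thick, about 0.4 kg. Origin at its centre; x along the length towards the lower edge (the one to stand it on), y across, z out of its plain back; the dark screen is the -z face. At first it lies screen down, sloping up about 23 degrees away from the easel.
- tablet_top (a point): Middle of the tablet's upper edge (90 mm from the centre along -x, mid-thickness). At first this edge is raised: it overhangs the cooling bar by about 45 mm, free underneath, some 70 mm above the bench.
- tablet_foot (a point): Middle of the tablet's lower edge on the back side (90 mm along +x and 7 mm along +z from the centre). At first it lies on the bench some 10 to 45 mm short of the easel's foot; it should end at that foot line.
- easel: Loose aluminium easel, 1.6 kg, 150 mm wide: flat front panel 110 mm long leaning back 20 degrees (top 106 mm high), struts and a base plate to 123 mm behind. Origin on the bench in the middle of the front face's foot line; x level, from the front into the easel (the panel leans to +x), y along the foot line, z up. A leaning tablet stands out 60 mm above the panel.
- cooling_bar: Loose steel bar 25 x 110 x 41 mm high, 0.6 kg, that props the tablet; its length runs along its y, origin at the centre of its underside. Its top edge nearest the easel carries the tablet. It may be moved.
- bottle_a: Capped bottle, 68 mm diameter, 170 mm high, bystander; origin at the centre of its underside.
- bottle_b: Capped bottle, 60 mm diameter, 130 mm high, bystander; origin at the centre of its underside.
- tube_rack: Tube rack 90 x 200 mm, 91 mm high with tubes, bystander; origin at the centre of its underside.
- mouse: Computer mouse 98 x 58 x 34 mm, bystander beside the tablet; origin at the centre of its underside.
- tip_box: Closed pipette-tip box 117 x 82 x 63 mm, bystander beside the tablet; origin at the centre of its underside.
- beaker: Open white cup, 66 mm diameter, 85 mm high, bystander behind and beside the easel; origin at the centre of its underside.
- jar: Amber jar, 56 mm diameter, 75 mm high, bystander behind and beside the easel; origin at the centre of its underside.
There are look-alikes about, which are no part of the job. There is more than one size of the tablet; the one meant has the size given above.

How it is judged:
By the outcome, as a careful person would: the job done as asked, in the order asked, and still so for the second after the job is handed in, with the robot touching nothing.
It also fails if it takes over 51 s, if anything falls off the work surface, if the arm or the gripper's body presses on something with over 40 N, if the wrist force passes 120 N, or if a joint passes its speed limit or range.

## Working session

There is one attempt and no reset: what is moved stays moved. The work goes in short steps, Python scripts to look and compute and a shell command to move; the robot and the scene stay as the last step left them, time stands still between calls to the robot, and variables do not carry over. Pictures are saved under pics/ and viewed, and the job is handed in when it is done.

```bash
ls; mkdir -p pics
python3 - <<'E'
from cell import env
import cv2,numpy as np,json
print({k:np.round(v,3).tolist() for k,v in env.get_obs().items()})
for n in("side","top"):
    c=env.read_camera(n); cv2.imwrite(f"pics/{n}0.png",c["pixels"][:,:,::-1])
    np.savez(f"pics/{n}0.npz",**c)
    print(n,c["intrinsics"],c["R"],c["t"],-c["R"].T@c["t"])
E
```

```text
pics
{'time_s': 0.0, 'qpos': [76.324, 18.439, -4.014, 83.174, 1.296, 78.541, -3.26], 'joint_velocities': [0.051, 0.005, -0.0, -0.026, 0.057, -0.183, -0.094], 'effort': [-0.001, -49.13, -0.404, -31.254, -0.064, 0.044, 0.0], 'tool_pos': [0.162, -0.629, 0.246], 'tool_rot': [-179.891, 0.007, 14.485], 'force': [0.005, -0.053, 0.733], 'wrist_torque': [-0.016, 0.025, 0.017], 'grip_width': 0.087}
side [[381.39476371   0.         313.26702785]
 [  0.         381.39476371 198.41269778]
 [  0.           0.           1.        ]] [[ 0.98024719 -0.19659315  0.02160068]
 [-0.12817548 -0.7146583  -0.68762966]
 [ 0.15062038  0.67127836 -0.72574021]] [-0.53224017  0.1409105   0.99910761] [ 0.38930223 -0.67461124  0.83348356]
top [[467.69941715   0.         320.02546124]
 [  0.         467.69941715 198.58423535]
 [  0.           0.           1.        ]] [[-0.00472049 -0.99983842  0.01734528]
 [-0.9817038   0.00133162 -0.19040976]
 [ 0.1903559  -0.01792675 -0.98155146]] [-0.02482687  0.54493321  1.41792231] [ 2.64935932e-01 -1.29768979e-04  1.49595494e+00]
```

View pics/side0.png

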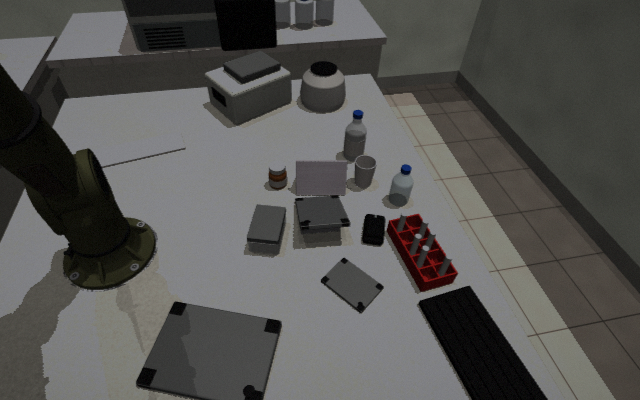

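View pics/top0.png

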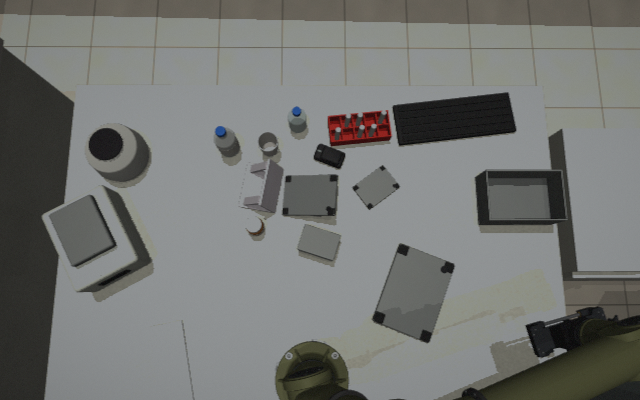

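Run:
```python
import cv2,numpy as np
s=cv2.imread("pics/side0.png");t=cv2.imread("pics/top0.png")
def enh(a): return np.clip((a/255.)**0.6*255,0,255).astype('uint8')
cv2.imwrite("pics/sidec.png",cv2.resize(enh(s[150:260,240:400]),None,fx=5,fy=5,interpolation=cv2.INTER_CUBIC))
cv2.imwrite("pics/topc.png",cv2.resize(enh(t[140:270,230:360]),None,fx=4.6,fy=4.6,interpolation=cv2.INTER_CUBIC))
```

```text
(no output)
```

View pics/sidec.png

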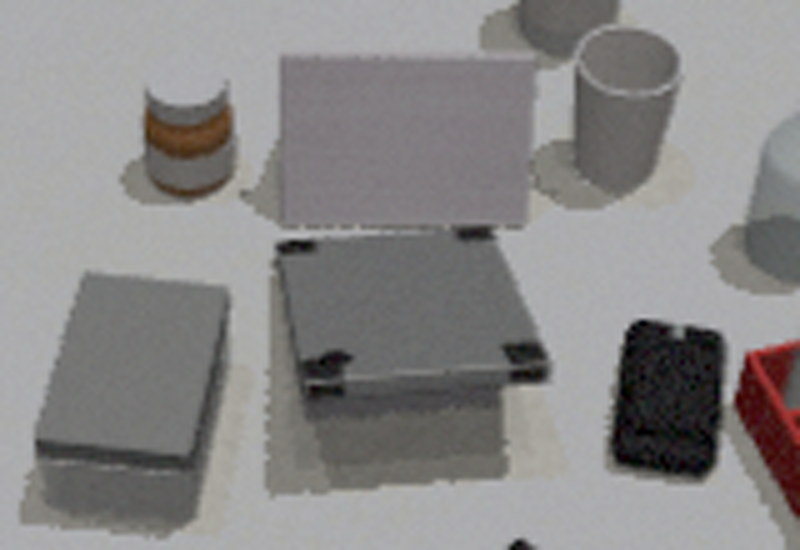

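View pics/topc.png

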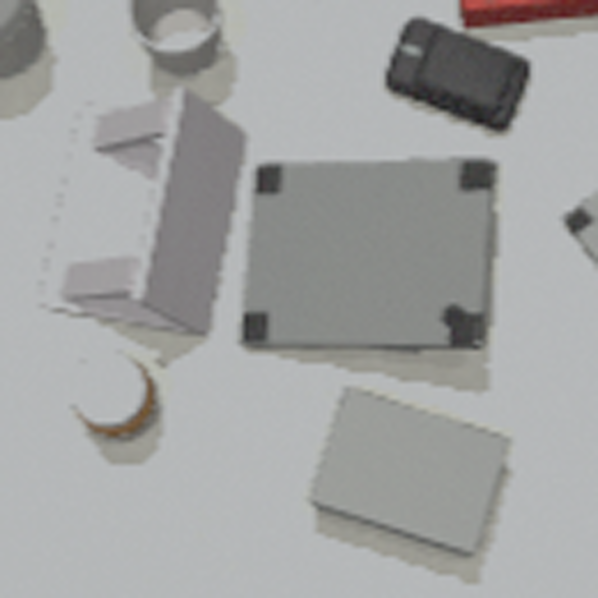

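```bash
cat > vis.py <<'E'
import cv2,numpy as np
def load(n): 
    d=np.load(f"pics/{n}.npz"); return {k:d[k] for k in d}
def full(p,cam): 
    s,o=(4.6,(230,140)) if cam=="top" else (5,(240,150))
    return (np.array(p,float)+.5)/s-.5+np.array(o)
def line(img,a,b,w=3.0,lo=.15,hi=.85):
    a=np.array(a,float);b=np.array(b,float);d=(b-a)/np.linalg.norm(b-a);n=np.array([-d[1],d[0]])
    pts=[];ts=np.linspace(lo,hi,24);ss=np.arange(-w,w+.01,.25)
    for t in ts:
        q=(a+(b-a)*t)[None]+ss[:,None]*n
        v=cv2.remap(img,q[:,0].astype('f4')[None],q[:,1].astype('f4')[None],cv2.INTER_LINEAR)[0]
        g=np.abs(np.gradient(cv2.GaussianBlur(v[None],(5,1),1)[0])); g=g-g.max()*.4; g[g<0]=0
        i=g.argmax(); m=slice(max(0,i-4),i+5); s=(g[m]*ss[m]).sum()/g[m].sum()
        pts.append(a+(b-a)*t+s*n)
    pts=np.array(pts,'f4'); l=cv2.fitLine(pts,cv2.DIST_HUBER,0,.01,.01).ravel()
    return l
def inter(l,m):
    A=np.array([[l[0],-m[0]],[l[1],-m[1]]]);s=np.linalg.solve(A,np.array([m[2]-l[2],m[3]-l[3]]))
    return np.array([l[2]+s[0]*l[0],l[3]+s[0]*l[1]])
def ray(c,p):
    d=c["R"].T@np.linalg.inv(c["intrinsics"])@np.array([p[0],p[1],1.]); return -c["R"].T@c["t"],d/np.linalg.norm(d)
def onz(c,p,z):
    o,d=ray(c,p); return o+d*(z-o[2])/d[2]
def tri(c1,p1,c2,p2):
    o1,d1=ray(c1,p1);o2,d2=ray(c2,p2)
    s=np.linalg.lstsq(np.stack([d1,-d2],1),o2-o1,rcond=None)[0]
    a=o1+s[0]*d1;b=o2+s[1]*d2; return (a+b)/2,np.linalg.norm(a-b)*1e3
def proj(c,X):
    v=c["R"]@np.array(X)+c["t"]; v=c["intrinsics"]@v; return v[:2]/v[2]
def quad(img,P):
    L=[line(img,P[i],P[(i+1)%4]) for i in range(4)]
    return [inter(L[i-1],L[i]) for i in range(4)]
E
python3 - <<'E'
from vis import *
T,S=load("top0"),load("side0")
gt=cv2.cvtColor(T["pixels"],cv2.COLOR_RGB2GRAY).astype('f4');gs=cv2.cvtColor(S["pixels"],cv2.COLOR_RGB2GRAY).astype('f4')
for nm,pt,ps in(("tablet",[(258,163),(241,347),(485,349),(497,160)],[(495,230),(277,243),(305,383),(548,368)]),
  ("easel",[(247,128),(208,334),(147,303),(183,90)],[(526,226),(281,226),(280,55),(537,57)])):
    pt=[full(p,"top") for p in pt];ps=[full(p,"side") for p in ps]
    for lab,a,b in(("manual",pt,ps),("fit",quad(gt,pt),quad(gs,ps))):
        X=[];
        for p,q in zip(a,b):
            x,e=tri(T,p,S,q);X.append(x);print(nm,lab,np.round(p,1),np.round(q,1),np.round(x*1e3,1),round(e,1))
        X=np.array(X);print("sides",[round(np.linalg.norm(X[i]-X[(i+1)%4])*1e3,1) for i in range(4)])
E
```

```text
tablet manual [285.7 175. ] [338.6 195.6] [634.4  84.3  10.3] 5.6
tablet manual [282. 215.] [295.  198.2] [502.9  95.1  12. ] 7.4
tablet manual [335.  215.5] [300.6 226.2] [490.1 -71.5  84.3] 8.0
tablet manual [337.7 174.4] [349.2 223.2] [617.4 -81.4  81.4] 2.9
sides [np.float64(131.9), np.float64(182.0), np.float64(127.7), np.float64(181.0)]
tablet fit [285. 175.] [337.6 194.3] [632.3  86.3  14.7] 3.6
tablet fit [281.4 215.8] [293.3 198.1] [499.3  97.1  11.6] 5.0
tablet fit [336.3 215. ] [299.4 226.4] [488.6 -75.   89. ] 3.5
tablet fit [337.9 173.8] [349.9 222.4] [618.6 -81.8  84.7] 3.3
sides [np.float64(133.5), np.float64(189.0), np.float64(130.2), np.float64(182.7)]
easel manual [283.3 167.4] [344.8 194.8] [659.5  93.1   1.3] 0.0
easel manual [274.8 212.2] [295.8 194.8] [511.5 118.9   1.4] 2.7
easel manual [261.6 205.5] [295.6 160.6] [515.9 150.4 109.8] 5.9
easel manual [269.4 159.2] [347. 161.] [662.8 129.4 103.8] 8.1
sides [np.float64(150.2), np.float64(112.9), np.float64(148.5), np.float64(108.9)]
easel fit [283.5 168.7] [346.5 194. ] [659.4  91.8   4.3] 9.8
easel fit [274.6 214.2] [295.  196.5] [507.7 120.3  -7.1] 5.6
easel fit [260.2 205.9] [295.4 160.4] [515.7 154.8 106.5] 6.7
easel fit [269.9 158.4] [346.3 161.6] [662.7 128.  103.5] 3.1
sides [np.float64(154.8), np.float64(119.1), np.float64(149.5), np.float64(105.7)]
```

```bash
python3 -m creep '[{"tx":0.054,"ty":-0.025,"tz":-0.007},{"tx":0.054,"ty":-0.025,"tz":-0.007},{"tx":0.054,"ty":-0.025,"tz":-0.007},{"tx":0.054,"ty":-0.025,"tz":-0.007},{"tx":0.054,"ty":-0.025,"tz":-0.007},{"tx":0.054,"ty":-0.025,"tz":-0.007},{"tx":0.054,"ty":-0.025,"tz":-0.007},{"tx":0.054,"ty":-0.025,"tz":-0.007},{"rz":9.8},{"rz":9.8},{"rx":8},{"rx":8},{"rx":8},{"rx":0}]' 0.05 20
python3 - <<'E'
from cell import env
import numpy as np
o=env.get_obs();print(o["qpos"],o["tool_pos"],o["tool_rot"],o["force"])
E
```

```text
[76.32435905 18.43489834 -4.01497837 83.16646618  1.2945654  78.54256071
 -3.25965072] [ 0.16240374 -0.62891834  0.24658248] [-1.79901280e+02  5.23069692e-03  1.44849457e+01] [-0.39084695 -0.89442335 -0.51736658]$[0]: bad value
```

```bash
python3 -m creep '[{"tx":0.054,"ty":-0.025,"tz":-0.007,"rx":0,"ry":0,"rz":0}]' 0.05 20; python3 -m creep --help | head -30
```

```text
time_s: 0.22
tool_pos: [0.2031, -0.5936, 0.2527]
tool_rot: [-179.9, 0.2, 13.9]
force: [-0.0, -0.2, 1.3]
grip_width: 0.0823invalid input: not JSON, or not a number
```

```bash
python3 -m creep '[{"tx":0.054,"ty":-0.025,"tz":-0.007,"rx":0,"ry":0,"rz":0},{"tx":0.054,"ty":-0.025,"tz":-0.007,"rx":0,"ry":0,"rz":0},{"tx":0.054,"ty":-0.025,"tz":-0.007,"rx":0,"ry":0,"rz":0},{"tx":0.054,"ty":-0.025,"tz":-0.007,"rx":0,"ry":0,"rz":0},{"tx":0.054,"ty":-0.025,"tz":-0.007,"rx":0,"ry":0,"rz":0},{"tx":0.054,"ty":-0.025,"tz":-0.007,"rx":0,"ry":0,"rz":0},{"tx":0.054,"ty":-0.025,"tz":-0.007,"rx":0,"ry":0,"rz":0},{"tx":0,"ty":0,"tz":0,"rx":0,"ry":0,"rz":9.8},{"tx":0,"ty":0,"tz":0,"rx":0,"ry":0,"rz":9.8},{"tx":0,"ty":0,"tz":0,"rx":8,"ry":0,"rz":0},{"tx":0,"ty":0,"tz":0,"rx":8,"ry":0,"rz":0},{"tx":0,"ty":0,"tz":0,"rx":8,"ry":0,"rz":0},{"tx":0,"ty":0,"tz":0,"rx":0,"ry":0,"rz":0}]' 0.05 20
python3 - <<'E'
from cell import env
import numpy as np
o=env.get_obs();print(np.round(o["qpos"],1),o["tool_pos"],o["tool_rot"],o["force"])
E
```

```text
time_s: 1.85
tool_pos: [0.529, -0.331, 0.3005]
tool_rot: [-156.0, 0.3, -5.4]
force: [-0.4, -0.9, -1.0]
grip_width: 0.0502
[ 52.4  25.  -17.7  72.6 -13.2  95.9 -60. ] [ 0.52897864 -0.33098576  0.30045273] [-155.97209847    0.26196994   -5.43420208] [-0.44729473 -0.87623927 -1.04214469]
```

```bash
python3 -m creep '[{"tx":0,"ty":0,"tz":0,"rx":7,"ry":0,"rz":0},{"tx":0,"ty":0,"tz":0,"rx":7,"ry":0,"rz":0},{"tx":0,"ty":0,"tz":0,"rx":7,"ry":0,"rz":0},{"tx":0,"ty":0,"tz":0,"rx":7,"ry":0,"rz":0},{"tx":0,"ty":0,"tz":0,"rx":0,"ry":0,"rz":0},{"tx":0,"ty":0,"tz":0,"rx":0,"ry":0,"rz":0}]'
python3 - <<'E'
from cell import env
import numpy as np
o=env.get_obs();print(np.round(o["qpos"],1),o["tool_pos"],o["tool_rot"],o["force"])
E
```

```text
time_s: 2.6
tool_pos: [0.5315, -0.3263, 0.3046]
tool_rot: [-128.2, -0.1, -5.0]
force: [0.5, 0.2, -0.2]
grip_width: 0.0501
[ 59.4  38.3 -20.2  64.6 -30.  109.6 -57.6] [ 0.53154637 -0.3263085   0.30458627] [-1.28171228e+02 -7.89160752e-02 -4.99533135e+00] [ 0.48669449  0.19877681 -0.2091568 ]
```

```bash
python3 -m creep '[{"tx":0,"ty":0.005,"tz":0.042,"rx":0,"ry":0,"rz":0},{"tx":0,"ty":0.005,"tz":0.042,"rx":0,"ry":0,"rz":0},{"tx":0,"ty":0.005,"tz":0.042,"rx":0,"ry":0,"rz":0},{"tx":0,"ty":0.005,"tz":0.042,"rx":0,"ry":0,"rz":0},{"tx":0,"ty":0.005,"tz":0.042,"rx":0,"ry":0,"rz":0},{"tx":0,"ty":0,"tz":0,"rx":0,"ry":0,"rz":0},{"tx":0,"ty":0,"tz":0,"rx":0,"ry":0,"rz":0}]'
python3 - <<'E'
from cell import env
import numpy as np,cv2
o=env.get_obs();print(np.round(o["qpos"],1),o["tool_pos"],o["tool_rot"],o["force"])
for n in("side","top"):
    c=env.read_camera(n); cv2.imwrite(f"pics/{n}1.png",c["pixels"][:,:,::-1]); np.savez(f"pics/{n}1.npz",**c)
s=cv2.imread("pics/side1.png");t=cv2.imread("pics/top1.png")
enh=lambda a: ((a/255.)**0.6*255).astype('uint8')
a=cv2.resize(enh(s[120:270,230:430]),None,fx=4,fy=4,interpolation=cv2.INTER_CUBIC)
b=cv2.resize(enh(t[130:280,230:430]),None,fx=4,fy=4,interpolation=cv2.INTER_CUBIC)
cv2.imwrite("pics/s1c.png",a);cv2.imwrite("pics/t1c.png",b)
E
```

```text
time_s: 3.48
tool_pos: [0.545, -0.1785, 0.1563]
tool_rot: [-128.2, -0.2, -5.1]
force: [0.5, -0.7, 0.4]
grip_width: 0.0499
[ 55.3  34.8 -22.8  88.9 -31.4  87.2 -52. ] [ 0.54500224 -0.17850638  0.15628627] [-128.18643484   -0.15759936   -5.06430501] [ 0.53451903 -0.71549081  0.44471282]
```

View pics/s1c.png

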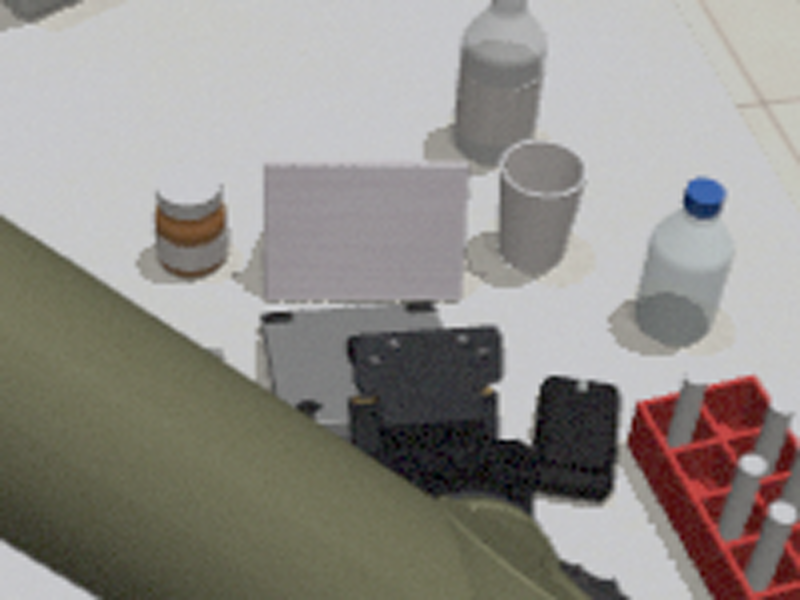

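View pics/t1c.png

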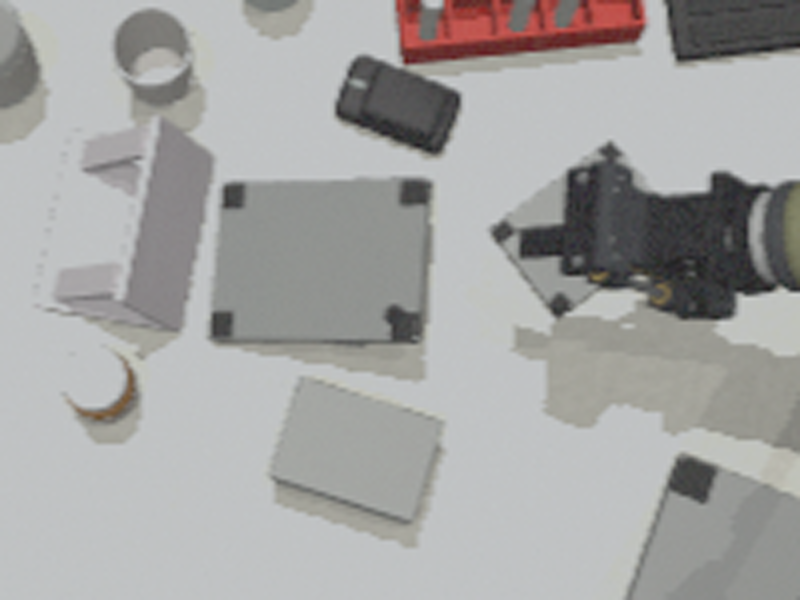

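```bash
python3 -m creep '[{"tx":0,"ty":0,"tz":0.025,"rx":0,"ry":0,"rz":0},{"tx":0,"ty":0,"tz":0.025,"rx":0,"ry":0,"rz":0},{"tx":0,"ty":0,"tz":0.025,"rx":0,"ry":0,"rz":0},{"tx":0,"ty":-0.002,"tz":0.025,"rx":0,"ry":0,"rz":0},{"tx":0,"ty":0,"tz":0.024,"rx":0,"ry":0,"rz":0},{"tx":0,"ty":0,"tz":0,"rx":0,"ry":0,"rz":0},{"tx":0,"ty":0,"tz":0,"rx":0,"ry":0,"rz":0}]'
python3 - <<'E'
from cell import env
import numpy as np,cv2
o=env.get_obs();print(np.round(o["qpos"],1),o["tool_pos"],o["tool_rot"],o["force"])
for n in("side","top"):
    c=env.read_camera(n); cv2.imwrite(f"pics/{n}2.png",c["pixels"][:,:,::-1]); np.savez(f"pics/{n}2.npz",**c)
s=cv2.imread("pics/side2.png");t=cv2.imread("pics/top2.png")
enh=lambda a: ((a/255.)**0.6*255).astype('uint8')
a=cv2.resize(enh(s[150:260,240:400]),None,fx=3,fy=3,interpolation=cv2.INTER_CUBIC)
b=cv2.resize(enh(t[140:240,240:400]),None,fx=3,fy=3,interpolation=cv2.INTER_CUBIC)
cv2.imwrite("pics/c2.png",np.vstack([a[:290],b]))
E
```

```text
time_s: 4.45
tool_pos: [0.5538, -0.0816, 0.0805]
tool_rot: [-128.1, -0.1, -5.2]
force: [-0.2, -1.6, -0.4]
grip_width: 0.0497
[ 51.   36.1 -25.2  98.5 -33.9  74.2 -50.6] [ 0.55376347 -0.08156828  0.08052041] [-1.28098371e+02 -9.13390591e-02 -5.22068775e+00] [-0.21120506 -1.64299466 -0.35938525]
```

View pics/c2.png

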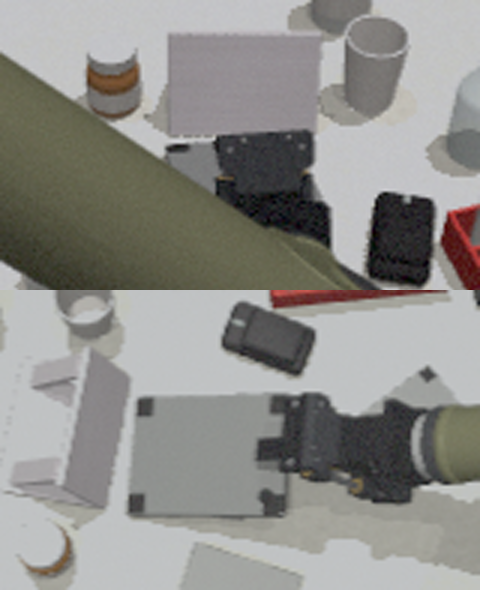

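```bash
python3 -m creep '[{"tx":0,"ty":-0.008,"tz":0,"rx":0,"ry":0,"rz":0},{"tx":0,"ty":-0.008,"tz":-0.001,"rx":0,"ry":0,"rz":0},{"tx":0,"ty":-0.008,"tz":-0.001,"rx":0,"ry":0,"rz":0},{"tx":0,"ty":-0.008,"tz":-0.001,"rx":0,"ry":0,"rz":0},{"tx":0,"ty":0,"tz":0,"rx":0,"ry":0,"rz":0},{"tx":0,"ty":0,"tz":0,"rx":0,"ry":0,"rz":0}]'
python3 - <<'E'
from cell import env
import numpy as np,cv2
o=env.get_obs();print(np.round(o["qpos"],1),o["tool_pos"],o["tool_rot"],o["force"])
for n in("side","top"):
    c=env.read_camera(n); cv2.imwrite(f"pics/{n}3.png",c["pixels"][:,:,::-1]); np.savez(f"pics/{n}3.npz",**c)
s=cv2.imread("pics/side3.png");t=cv2.imread("pics/top3.png")
enh=lambda a: ((a/255.)**0.6*255).astype('uint8')
a=cv2.resize(enh(s[150:260,240:400]),None,fx=3,fy=3,interpolation=cv2.INTER_CUBIC)
b=cv2.resize(enh(t[140:240,240:400]),None,fx=3,fy=3,interpolation=cv2.INTER_CUBIC)
cv2.imwrite("pics/c3.png",np.vstack([a[:290],b]))
E
```

```text
time_s: 5.3
tool_pos: [0.5545, -0.0626, 0.1067]
tool_rot: [-128.0, 0.0, -5.1]
force: [0.5, -1.7, -0.2]
grip_width: 0.0497
[ 50.5  33.2 -26.2  99.5 -35.   74.9 -52.5] [ 0.55448859 -0.0625869   0.10665094] [-1.28033896e+02  2.55135549e-03 -5.13080403e+00] [ 0.46743322 -1.7237041  -0.18599225]
```

View pics/c3.png

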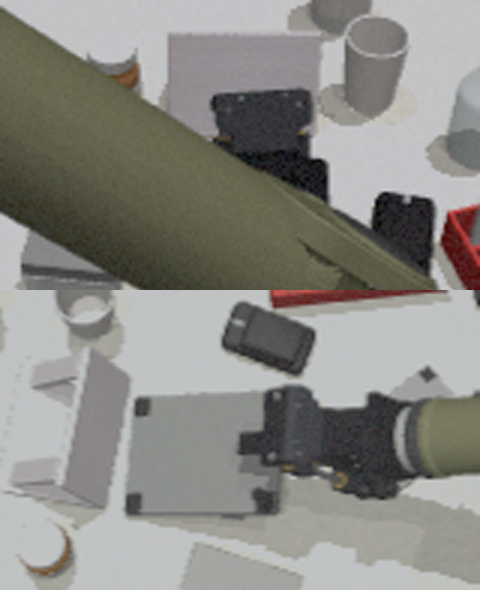

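```bash
python3 -m creep '[{"tx":0,"ty":-0.008,"tz":-0.001,"rx":0,"ry":0,"rz":0},{"tx":0,"ty":-0.008,"tz":-0.001,"rx":0,"ry":0,"rz":0},{"tx":0,"ty":-0.008,"tz":-0.001,"rx":0,"ry":0,"rz":0},{"tx":0,"ty":-0.006,"tz":-0.001,"rx":0,"ry":0,"rz":0},{"tx":0,"ty":0,"tz":0,"rx":0,"ry":0,"rz":0},{"tx":0,"ty":0,"tz":0,"rx":0,"ry":0,"rz":0}]'
python3 - <<'E'
from cell import env
import numpy as np,cv2
o=env.get_obs();print(np.round(o["qpos"],1),o["tool_pos"],o["tool_rot"],o["force"])
for n in("side","top"):
    c=env.read_camera(n); cv2.imwrite(f"pics/{n}4.png",c["pixels"][:,:,::-1]); np.savez(f"pics/{n}4.npz",**c)
s=cv2.imread("pics/side4.png");t=cv2.imread("pics/top4.png")
enh=lambda a: ((a/255.)**0.6*255).astype('uint8')
a=cv2.resize(enh(s[150:260,240:400]),None,fx=3,fy=3,interpolation=cv2.INTER_CUBIC)
b=cv2.resize(enh(t[140:240,240:400]),None,fx=3,fy=3,interpolation=cv2.INTER_CUBIC)
cv2.imwrite("pics/c4.png",np.vstack([a[:290],b]))
E
```

```text
time_s: 6.15
tool_pos: [0.5558, -0.0471, 0.1327]
tool_rot: [-128.0, 0.0, -5.1]
force: [-0.9, 0.1, -1.5]
grip_width: 0.0501
[ 50.2  30.6 -27.1 100.  -36.1  75.8 -54.5] [ 0.55581148 -0.0470942   0.13273675] [-1.28012618e+02  1.21264610e-02 -5.11468720e+00] [-0.88238602  0.05439902 -1.49969934]
```

View pics/c4.png

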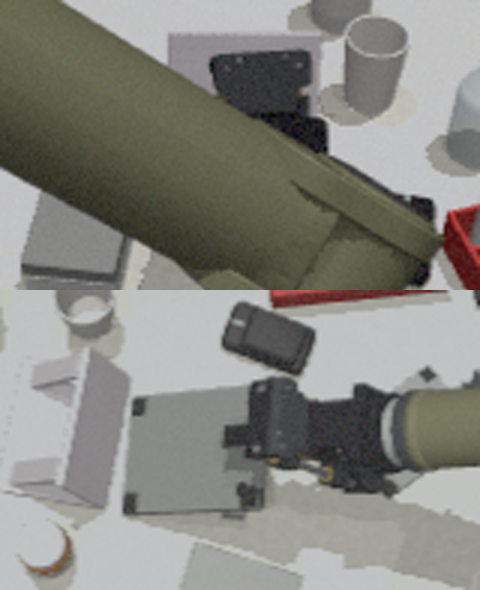

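```bash
python3 -m creep '[{"tx":0,"ty":0.004,"tz":0,"rx":0,"ry":0,"rz":0},{"tx":0,"ty":0.004,"tz":0,"rx":0,"ry":0,"rz":0},{"tx":0,"ty":0.002,"tz":0,"rx":0,"ry":0,"rz":0},{"tx":0,"ty":0,"tz":0,"rx":0,"ry":0,"rz":0}]' 0.03 15;  python3 -m creep '[{"tx":0,"ty":0.002,"tz":0,"rx":0,"ry":0,"rz":0},{"tx":0,"ty":0.003,"tz":0,"rx":0,"ry":0,"rz":0},{"tx":0,"ty":0.002,"tz":0,"rx":0,"ry":0,"rz":0},{"tx":0,"ty":0,"tz":0,"rx":0,"ry":0,"rz":0},{"tx":0,"ty":0,"tz":0,"rx":0,"ry":0,"rz":0},{"tx":0,"ty":0,"tz":0,"rx":0,"ry":0,"rz":0}]' 0.005 25
python3 - <<'E'
from cell import env
import numpy as np,cv2
o=env.get_obs();print(np.round(o["qpos"],1),o["tool_pos"],o["tool_rot"],o["force"],o["wrist_torque"])
for n in("side","top"):
    c=env.read_camera(n); cv2.imwrite(f"pics/{n}5.png",c["pixels"][:,:,::-1]); np.savez(f"pics/{n}5.npz",**c)
s=cv2.imread("pics/side5.png");t=cv2.imread("pics/top5.png")
enh=lambda a: ((a/255.)**0.6*255).astype('uint8')
a=cv2.resize(enh(s[150:260,240:400]),None,fx=3,fy=3,interpolation=cv2.INTER_CUBIC)
b=cv2.resize(enh(t[140:240,240:400]),None,fx=3,fy=3,interpolation=cv2.INTER_CUBIC)
cv2.imwrite("pics/c5.png",np.vstack([a[:290],b]))
E
```

```text
time_s: 6.75
tool_pos: [0.5553, -0.0535, 0.1248]
tool_rot: [-128.0, 0.0, -5.1]
force: [0.3, -1.3, -1.6]
grip_width: 0.0307
time_s: 7.5
tool_pos: [0.555, -0.0574, 0.1198]
tool_rot: [-128.0, -0.0, -5.1]
force: [-0.1, -0.5, 1.1]
grip_width: 0.0135
[ 50.5  32.  -26.6  99.6 -35.5  75.6 -53.4] [ 0.55504413 -0.05742365  0.11978591] [-1.27992332e+02 -1.23579007e-02 -5.10602271e+00] [-0.09050085 -0.54974365  1.06826368] [-0.62826106  0.06736097  0.04021651]
```

View pics/c5.png

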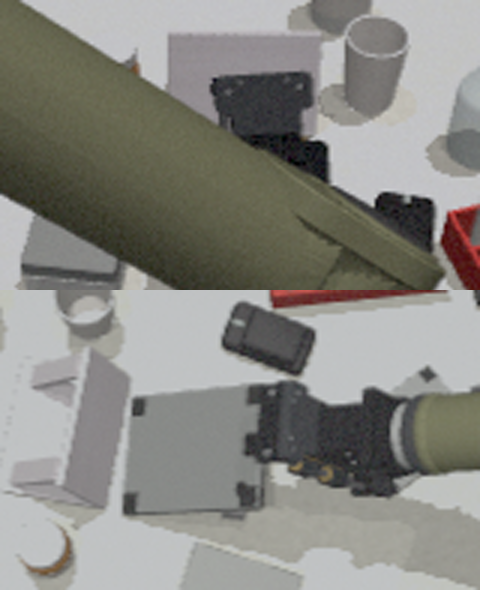

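```bash
python3 -m creep '[{"tx":0,"ty":0,"tz":0,"rx":0,"ry":0,"rz":0},{"tx":0,"ty":-0.01,"tz":-0.008,"rx":0,"ry":0,"rz":0},{"tx":0,"ty":-0.02,"tz":-0.0155,"rx":0,"ry":0,"rz":0},{"tx":0,"ty":-0.022,"tz":-0.0175,"rx":0,"ry":0,"rz":0},{"tx":0,"ty":-0.022,"tz":-0.0175,"rx":0,"ry":0,"rz":0},{"tx":0,"ty":-0.022,"tz":-0.0175,"rx":0,"ry":0,"rz":0},{"tx":0,"ty":-0.022,"tz":-0.0175,"rx":0,"ry":0,"rz":0},{"tx":0,"ty":0,"tz":0,"rx":-4,"ry":0,"rz":0},{"tx":0,"ty":0,"tz":0,"rx":-8,"ry":0,"rz":0},{"tx":0,"ty":0,"tz":0,"rx":-8,"ry":0,"rz":0},{"tx":0,"ty":0,"tz":0,"rx":-8,"ry":0,"rz":0},{"tx":0,"ty":0,"tz":0,"rx":-8,"ry":0,"rz":0},{"tx":0,"ty":0,"tz":0,"rx":-8,"ry":0,"rz":0},{"tx":0,"ty":0,"tz":0,"rx":-8,"ry":0,"rz":0},{"tx":0,"ty":0,"tz":0,"rx":0,"ry":0,"rz":5},{"tx":0,"ty":0,"tz":0,"rx":0,"ry":0,"rz":0},{"tx":0,"ty":0,"tz":0,"rx":0,"ry":0,"rz":0}]' - 45
python3 - <<'E'
from cell import env
import numpy as np,cv2
o=env.get_obs();print(np.round(o["qpos"],1),o["tool_pos"],o["tool_rot"],o["force"],o["wrist_torque"])
for n in("side","top"):
    c=env.read_camera(n); cv2.imwrite(f"pics/{n}6.png",c["pixels"][:,:,::-1]); np.savez(f"pics/{n}6.npz",**c)
s=cv2.imread("pics/side6.png");t=cv2.imread("pics/top6.png")
enh=lambda a: ((a/255.)**0.6*255).astype('uint8')
a=cv2.resize(enh(s[100:260,240:400]),None,fx=3,fy=3,interpolation=cv2.INTER_CUBIC)
b=cv2.resize(enh(t[100:260,240:400]),None,fx=3,fy=3,interpolation=cv2.INTER_CUBIC)
cv2.imwrite("pics/c6.png",np.hstack([a[:,:395],b[:,:395]]))
E
```

```text
time_s: 9.72
tool_pos: [0.5544, -0.0588, 0.2706]
tool_rot: [-180.0, 0.0, -10.1]
force: [-0.1, -0.2, -3.7]
grip_width: 0.0129
[  30.6    8.4  -30.1   93.7    4.3   79.1 -100.2] [ 0.55442602 -0.05881302  0.27056429] [-1.79990531e+02  1.89973272e-02 -1.01212973e+01] [-0.13794377 -0.20201219 -3.69166631] [ 0.00052885 -0.0030092  -0.00207371]
```

View pics/c6.png

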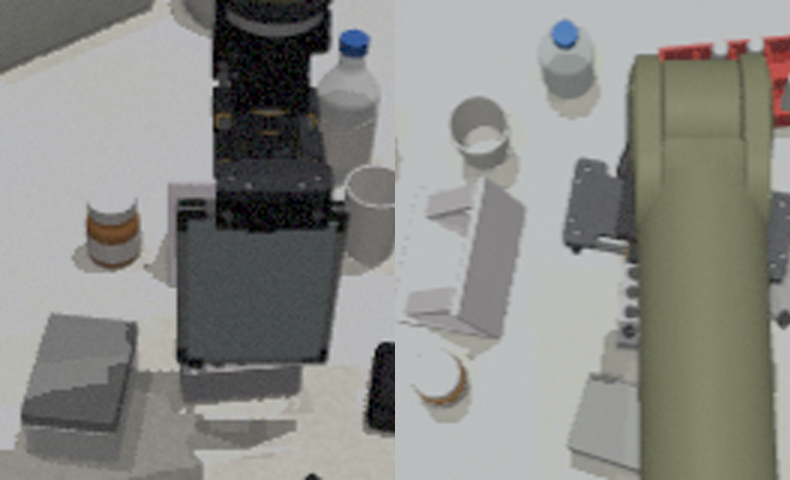

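```bash
cat >> vis.py <<'E'
from scipy.spatial.transform import Rotation as Rn
def toolplane(cam,o,p,off):
    """pixel -> tool coords on plane tool y=off"""
    R=Rn.from_euler("xyz",o["tool_rot"],degrees=True).as_matrix();q,d=ray(cam,p)
    q=R.T@(q-np.array(o["tool_pos"]));d=R.T@d
    return q+d*(off-q[1])/d[1]
E
python3 - <<'E'
from vis import *
from cell import env
o=env.get_obs();S=load("side6")
g=cv2.cvtColor(S["pixels"],cv2.COLOR_RGB2GRAY).astype('f4')
f=lambda p:(np.array(p)+.5)/3-.5+np.array([240,100])
bl,br,tl,tr=map(f,[(180,363),(328,361),(178,198),(346,203)])
c=quad(g,[tl,bl,br,tr])
for p,m in zip(c,[tl,bl,br,tr]): print(np.round(m,1),np.round(p,1),np.round(toolplane(S,o,m,.007)*1e3,1),np.round(toolplane(S,o,p,.007)*1e3,1))
E
```

```text
[299.  165.7] [298.2 163.2] [-60.4   7.   -4.6] [-62.1   7.  -11.8]
[299.7 220.7] [298.6 222.3] [-59.7   7.  182.5] [-62.5   7.  188.9]
[349. 220.] [348.5 220.1] [ 66.3   7.  180.1] [ 65.2   7.  180.7]
[355.  167.3] [356.8 166.8] [63.4  7.  -0.1] [67.2  7.  -1.7]
```

Run:
```python
from vis import *
t=load("top6")["pixels"][:,:,::-1];s=load("side0")["pixels"][:,:,::-1]
enh=lambda a: ((a/255.)**0.8*255).astype('uint8')
a=cv2.resize(enh(t[150:225,235:295]),None,fx=8,fy=8,interpolation=cv2.INTER_CUBIC)
cv2.imwrite("pics/e6.png",a)
b=cv2.resize(enh(s[155:205,285:360]),None,fx=10,fy=10,interpolation=cv2.INTER_CUBIC)
cv2.imwrite("pics/e0.png",b)
```

```text
(no output)
```

View pics/e6.png

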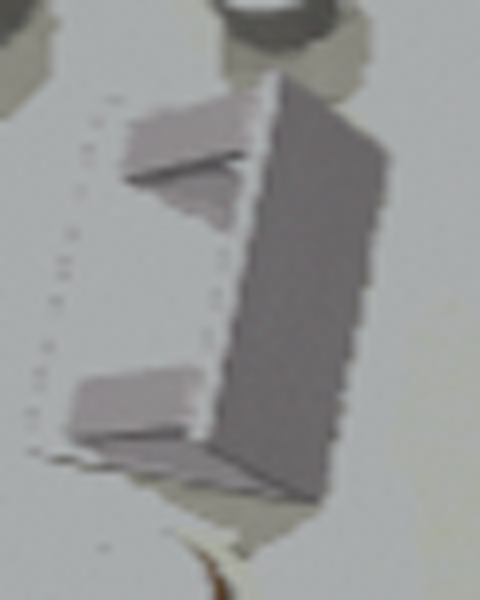

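View pics/e0.png

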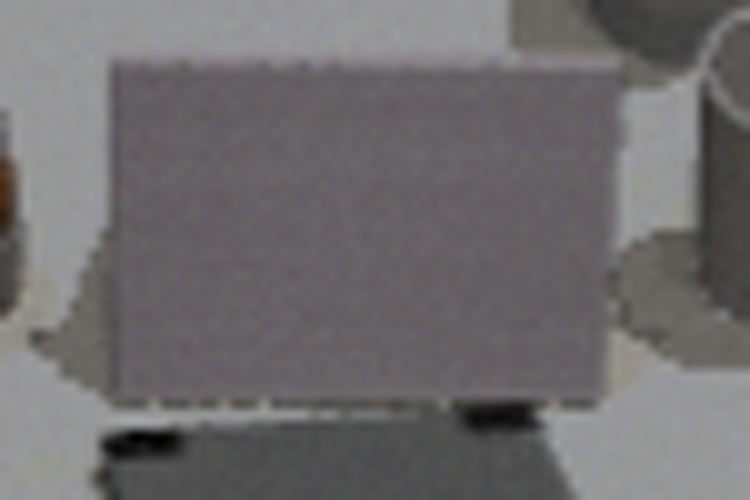

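Run:
```python
from vis import *
T,S=load("top6"),load("side0")
ft=lambda p:(np.array(p)+.5)/8-.5+np.array([235,150])
fs=lambda p:(np.array(p)+.5)/10-.5+np.array([285,155])
pt=[ft(p) for p in[(390,158),(322,503),(212,445),(281,80)]]
ps=[fs(p) for p in[(607,402),(113,402),(112,65),(620,67)]]
Z=[0,0,.1034,.1034];A=[]
gt=cv2.cvtColor(T["pixels"],cv2.COLOR_RGB2GRAY).astype('f4');gs=cv2.cvtColor(S["pixels"],cv2.COLOR_RGB2GRAY).astype('f4')
for lab,a,b in(("man",pt,ps),("fit",quad(gt,pt),quad(gs,ps))):
    X=np.array([[onz(T,p,z),onz(S,q,z)] for p,q,z in zip(a,b,Z)])*1e3
    for i in range(4): print(lab,X[i,0].round(1),X[i,1].round(1),tri(T,a[i],S,b[i])[0].round(4))
    for k,n in((0,"top"),(1,"side")):
        f=X[:2,k].mean(0);d=X[0,k]-X[1,k];u=X[3,k]-X[2,k]
        print(n,"footmid",f.round(1),"ang",np.degrees(np.arctan2(d[1],d[0])).round(2),np.degrees(np.arctan2(u[1],u[0])).round(2),"len",np.linalg.norm(d).round(1),np.linalg.norm(u).round(1),"topmid-footmid",(X[2:,k].mean(0)-f).round(1))
```

```text
man [653.4  93.    0. ] [661.3  94.2   0. ] [0.657  0.0928 0.0009]
man [509.6 119.    0. ] [513.2 120.7   0. ] [0.5112 0.119  0.0015]
man [514.9 152.5 103.4] [520.1 156.2 103.4] [0.517  0.1523 0.1064]
man [657.5 128.8 103.4] [665.7 129.8 103.4] [0.6614 0.1285 0.1039]
top footmid [581.5 106.    0. ] ang -10.24 -9.45 len 146.2 144.6 topmid-footmid [  4.7  34.6 103.4]
side footmid [587.3 107.4   0. ] ang -10.15 -10.26 len 150.4 147.9 topmid-footmid [  5.7  35.6 103.4]
fit [655.7  92.9   0. ] [665.8  96.2   0. ] [0.6597 0.0923 0.0034]
fit [503.2 119.4   0. ] [507.7 114.5  -0. ] [ 0.5064  0.12   -0.0062]
fit [512.7 155.  103.4] [520.4 158.7 103.4] [0.5161 0.1548 0.1062]
fit [661.4 128.  103.4] [664.4 128.4 103.4] [0.6628 0.1278 0.1036]
top footmid [579.5 106.1   0. ] ang -9.88 -10.32 len 154.8 151.1 topmid-footmid [  7.6  35.4 103.4]
side footmid [586.8 105.3  -0. ] ang -6.59 -11.88 len 159.2 147.2 topmid-footmid [  5.6  38.2 103.4]
```

```bash
python3 -m creep '[{"tx":0,"ty":0,"tz":0,"rx":-4,"ry":0,"rz":0},{"tx":0,"ty":0,"tz":0,"rx":-6,"ry":0,"rz":0},{"tx":0,"ty":0,"tz":0,"rx":-6,"ry":0,"rz":0},{"tx":0,"ty":0,"tz":0,"rx":-4,"ry":0,"rz":0},{"tx":0,"ty":-0.02,"tz":-0.007,"rx":0,"ry":0,"rz":0},{"tx":0,"ty":-0.035,"tz":-0.013,"rx":0,"ry":0,"rz":0},{"tx":0,"ty":-0.035,"tz":-0.013,"rx":0,"ry":0,"rz":0},{"tx":0,"ty":-0.035,"tz":-0.013,"rx":0,"ry":0,"rz":0},{"tx":0,"ty":-0.035,"tz":-0.013,"rx":0,"ry":0,"rz":0},{"tx":0,"ty":-0.02,"tz":-0.007,"rx":0,"ry":0,"rz":0},{"tx":-0.002,"ty":-0.01,"tz":-0.003,"rx":0,"ry":0,"rz":0},{"tx":0,"ty":0,"tz":0,"rx":0,"ry":0,"rz":0},{"tx":0,"ty":0,"tz":0,"rx":0,"ry":0,"rz":0}]'
python3 - <<'E'
from cell import env
import numpy as np,cv2
o=env.get_obs();print(np.round(o["qpos"],1),o["tool_pos"],o["tool_rot"],o["force"],o["wrist_torque"])
for n in("side","top"):
    c=env.read_camera(n); cv2.imwrite(f"pics/{n}7.png",c["pixels"][:,:,::-1]); np.savez(f"pics/{n}7.npz",**c)
s=cv2.imread("pics/side7.png");t=cv2.imread("pics/top7.png")
enh=lambda a: ((a/255.)**0.6*255).astype('uint8')
a=cv2.resize(enh(s[80:240,240:400]),None,fx=3,fy=3,interpolation=cv2.INTER_CUBIC)
b=cv2.resize(enh(t[100:260,200:360]),None,fx=3,fy=3,interpolation=cv2.INTER_CUBIC)
cv2.imwrite("pics/c7.png",np.hstack([a[:,:395],b[:,:395]]))
E
```

```text
time_s: 11.45
tool_pos: [0.5886, 0.1389, 0.2701]
tool_rot: [159.9, -0.0, -10.2]
force: [0.2, -0.4, -4.6]
grip_width: 0.0134
[   2.6   23.7  -37.3   80.3   28.4   95.1 -135.4] [0.58863062 0.13893851 0.27006186] [ 1.59917145e+02 -2.42684596e-02 -1.02465830e+01] [ 0.17900088 -0.38050061 -4.63468595] [ 0.81160057 -0.15454294  0.00580041]
```

View pics/c7.png

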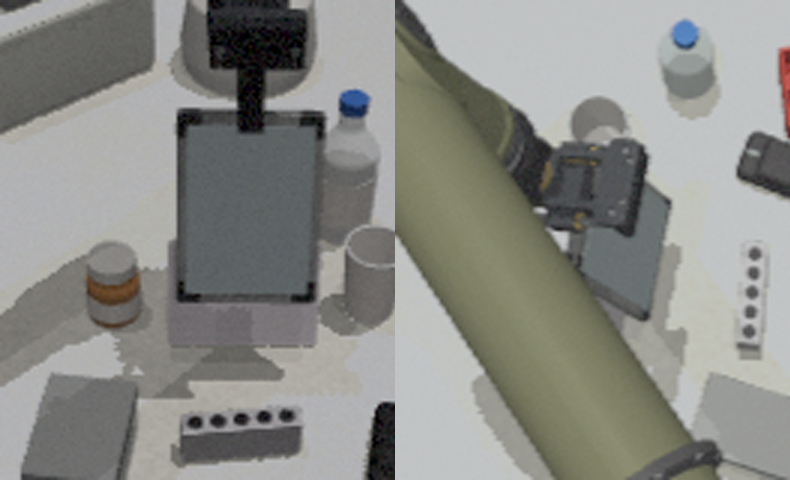

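Run:
```python
from vis import *
from cell import env
o=env.get_obs();S=load("side7")
g=cv2.cvtColor(S["pixels"],cv2.COLOR_RGB2GRAY).astype('f4')
f=lambda p:(np.array(p)+.5)/3-.5+np.array([240,80])
M=[f(p) for p in[(177,111),(177,300),(316,301),(325,113)]]
c=quad(g,M)
for p,m in zip(c,M): print(np.round(m,1),np.round(p,1),np.round(toolplane(S,o,m,.007)*1e3,1),np.round(toolplane(S,o,p,.007)*1e3,1))
# predicted tablet corners if TCP final; and easel foot here
E2=[f(p) for p in[(169,346),(315,346)]]
for p in E2: print(p.round(1),(onz(S,p,0)*1e3).round(1))
enh=lambda a: ((a/255.)**0.6*255).astype('uint8')
cv2.imwrite("pics/s7z.png",cv2.resize(enh(S["pixels"][105:205,285:360,::-1]),None,fx=6,fy=6,interpolation=cv2.INTER_CUBIC))
```

```text
[298.7 116.7] [298.7 115.6] [-60.8   7.    7.3] [-60.9   7.    4.4]
[298.7 179.7] [298.1 180.4] [-61.5   7.  183.9] [-63.2   7.  186.2]
[345. 180.] [345.2 180.5] [ 67.5   7.  184.7] [ 68.1   7.  186.2]
[348.  117.3] [348.6 116.7] [66.4  7.   8.2] [67.8  7.   6.6]
[296. 195.] [513.5 119.6  -0. ]
[344.7 195. ] [659.2  93.5   0. ]
```

View pics/s7z.png

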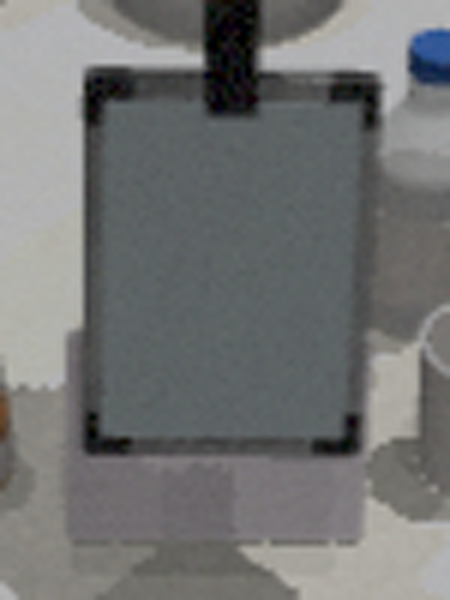

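Run:
```python
from vis import *
from cell import env
o=env.get_obs();S=load("side7")
for u in (205,258): 
  p=(np.array([u,105])+.5)/6-.5+np.array([285,105]); print((toolplane(S,o,p,.022)*1e3).round(1))
```

```text
[-9.6 22.  17.1]
[13.  22.  16.9]
```

```bash
python3 -m creep '[{"tx":0,"ty":-0.008,"tz":0.018,"rx":0,"ry":0,"rz":0},{"tx":0,"ty":-0.008,"tz":0.019,"rx":0,"ry":0,"rz":0},{"tx":0,"ty":-0.008,"tz":0.019,"rx":0,"ry":0,"rz":0},{"tx":0,"ty":-0.007,"tz":0.018,"rx":0,"ry":0,"rz":0},{"tx":0,"ty":0,"tz":0,"rx":0,"ry":0,"rz":0},{"tx":0,"ty":0,"tz":0,"rx":0,"ry":0,"rz":0}]'
python3 - <<'E'
from vis import *
from cell import env
o=env.get_obs();print(np.round(o["qpos"],1),o["tool_pos"],o["tool_rot"],o["force"],o["wrist_torque"])
for n in("side","top"):
    c=env.read_camera(n); np.savez(f"pics/{n}8.npz",**c)
S=load("side8");T=load("top8")
enh=lambda a: ((a/255.)**0.6*255).astype('uint8')
a=cv2.resize(enh(S["pixels"][115:215,280:360,::-1]),None,fx=5,fy=5,interpolation=cv2.INTER_CUBIC)
b=cv2.resize(enh(T["pixels"][140:240,240:316,::-1]),None,fx=5,fy=5,interpolation=cv2.INTER_CUBIC)
cv2.imwrite("pics/c8.png",np.hstack([a,b]))
E
```

```text
time_s: 12.3
tool_pos: [0.5894, 0.1447, 0.1902]
tool_rot: [160.0, -0.0, -10.1]
force: [0.6, 0.3, -2.7]
grip_width: 0.0136
[   2.    26.8  -36.7   85.7   30.    87.8 -139. ] [0.58942973 0.14467475 0.19020497] [ 1.60010063e+02 -3.85913317e-02 -1.01126033e+01] [ 0.63027015  0.32244781 -2.72982725] [ 0.82086855 -0.1186921   0.00882246]
```

View pics/c8.png

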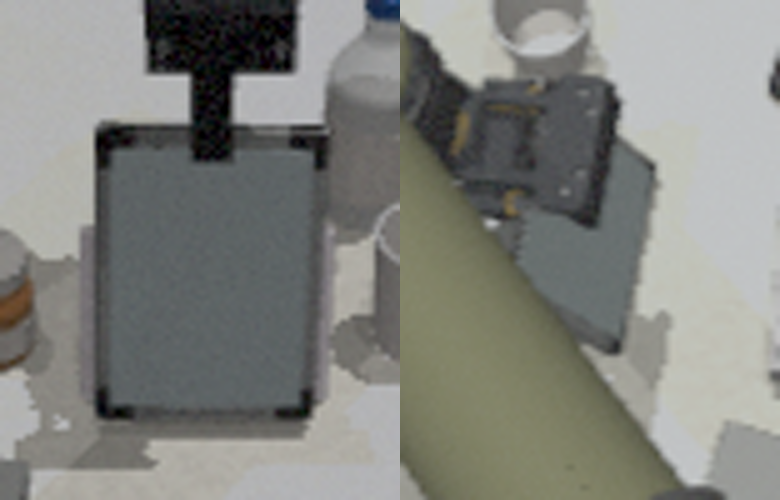

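```bash
python3 -m creep '[{"tx":0,"ty":-0.004,"tz":0.002,"rx":0,"ry":0,"rz":0},{"tx":0,"ty":-0.005,"tz":0.002,"rx":0,"ry":0,"rz":0},{"tx":0,"ty":-0.004,"tz":0.002,"rx":0,"ry":0,"rz":0},{"tx":0,"ty":0,"tz":0,"rx":0,"ry":0,"rz":0}]'; python3 -m creep '[{"tx":0,"ty":-0.001,"tz":0.002,"rx":0,"ry":0,"rz":0},{"tx":0,"ty":0,"tz":0,"rx":0,"ry":0,"rz":0}]'; python3 -m creep '[{"tx":0,"ty":-0.0005,"tz":0.001,"rx":0,"ry":0,"rz":0},{"tx":0,"ty":0,"tz":0,"rx":0,"ry":0,"rz":0}]'
```

```text
time_s: 12.9
tool_pos: [0.5908, 0.155, 0.1804]
tool_rot: [160.0, -0.0, -10.1]
force: [-0.9, 0.7, 0.5]
grip_width: 0.0137
time_s: 13.15
tool_pos: [0.5909, 0.1558, 0.18]
tool_rot: [160.0, -0.1, -10.1]
force: [-2.8, 2.3, 8.5]
grip_width: 0.0139
time_s: 13.4
tool_pos: [0.591, 0.1561, 0.1798]
tool_rot: [160.0, -0.1, -10.1]
force: [-4.1, 1.8, 11.4]
grip_width: 0.0134
```

```bash
python3 -m creep '[{"tx":0,"ty":0.001,"tz":-0.003,"rx":0,"ry":0,"rz":0},{"tx":0,"ty":0,"tz":0,"rx":0,"ry":0,"rz":0}]';  python3 -m creep '[{"tx":0,"ty":-0.0019,"tz":-0.0007,"rx":0,"ry":0,"rz":0},{"tx":0,"ty":-0.0019,"tz":-0.0007,"rx":0,"ry":0,"rz":0},{"tx":0,"ty":0,"tz":0,"rx":0,"ry":0,"rz":0}]';python3 -m creep '[{"tx":0,"ty":-0.0014,"tz":-0.0005,"rx":0,"ry":0,"rz":0},{"tx":0,"ty":0,"tz":0,"rx":0,"ry":0,"rz":0}]'
python3 - <<'E'
from vis import *
from cell import env
o=env.get_obs();print(o["tool_pos"],o["tool_rot"],o["force"],o["wrist_torque"])
for n in("side","top"):
    c=env.read_camera(n); np.savez(f"pics/{n}9.npz",**c)
S=load("side9");T=load("top9")
enh=lambda a: ((a/255.)**0.6*255).astype('uint8')
a=cv2.resize(enh(S["pixels"][115:215,280:360,::-1]),None,fx=5,fy=5,interpolation=cv2.INTER_CUBIC)
b=cv2.resize(enh(T["pixels"][140:240,240:316,::-1]),None,fx=5,fy=5,interpolation=cv2.INTER_CUBIC)
cv2.imwrite("pics/c9.png",np.hstack([a,b]))
E
```

```text
time_s: 13.65
tool_pos: [0.5911, 0.1553, 0.1803]
tool_rot: [160.0, -0.0, -10.1]
force: [-1.6, 2.2, 3.5]
grip_width: 0.0132
time_s: 14.02
tool_pos: [0.5917, 0.158, 0.1794]
tool_rot: [159.9, 0.0, -10.2]
force: [-1.9, -1.0, 2.3]
grip_width: 0.0135
time_s: 14.28
tool_pos: [0.592, 0.1596, 0.1792]
tool_rot: [159.9, 0.0, -10.2]
force: [-1.5, -2.5, 2.0]
grip_width: 0.0137
[0.59203241 0.15955408 0.17922639] [ 1.59908754e+02  3.86531801e-03 -1.01560408e+01] [-1.5013339  -2.53643552  2.04509214] [-0.96204756  0.26502994 -0.17060134]
```

View pics/c9.png

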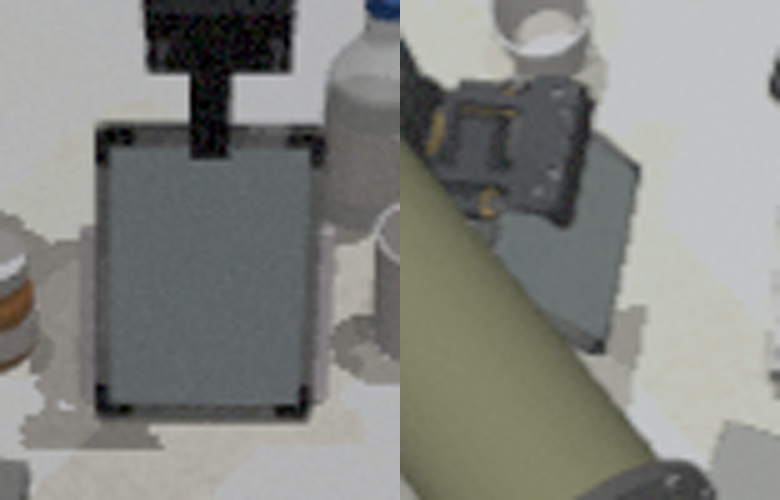

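```bash
python3 -m creep '[{"tx":0,"ty":-0.0014,"tz":-0.001,"rx":0,"ry":0,"rz":0},{"tx":0,"ty":0,"tz":0,"rx":0,"ry":0,"rz":0}]';  python3 -m creep '[{"tx":0,"ty":-0.0014,"tz":-0.0007,"rx":0,"ry":0,"rz":0},{"tx":0,"ty":0,"tz":0,"rx":0,"ry":0,"rz":0},{"tx":0,"ty":0,"tz":0,"rx":0,"ry":0,"rz":0}]'
python3 - <<'E'
from cell import env
o=env.get_obs();print(o["force"],o["wrist_torque"])
E
```

```text
time_s: 14.62
tool_pos: [0.5923, 0.1609, 0.1796]
tool_rot: [159.9, 0.0, -10.2]
force: [-1.7, -5.4, -0.2]
grip_width: 0.0135
time_s: 15.0
tool_pos: [0.5924, 0.1611, 0.1796]
tool_rot: [159.8, 0.1, -10.2]
force: [-1.8, -6.4, 0.9]
grip_width: 0.0134
[-1.75457333 -6.40691316  0.9016253 ] [-1.54562858  0.26292144 -0.03957882]
```

Run:
```python
from vis import *
from cell import env
for n in("side","top"):
    c=env.read_camera(n); np.savez(f"pics/{n}10.npz",**c)
S=load("side10");T=load("top10");S0=load("side7")
enh=lambda a: ((a/255.)**0.6*255).astype('uint8')
a=cv2.resize(enh(S["pixels"][115:215,280:360,::-1]),None,fx=5,fy=5,interpolation=cv2.INTER_CUBIC)
b=cv2.resize(enh(T["pixels"][140:240,240:316,::-1]),None,fx=5,fy=5,interpolation=cv2.INTER_CUBIC)
cv2.imwrite("pics/c10.png",np.hstack([a,b]))
# easel side edges at several rows: horizontal profile, before (side7) vs now
for nm,c in(("7",load("side7")),("8",load("side8")),("9",load("side9")),("10",S)):
    g=cv2.GaussianBlur(c["pixels"].astype('f4').sum(2),(0,0),.7)
    print(nm,[ (round(float(sum((x+.5)*w for x,w in zip(range(lo,hi),np.abs(np.diff(g[r,lo:hi+1]))))/np.abs(np.diff(g[r,lo:hi+1])).sum()),2)) for r,lo,hi in((188,292,298),(190,292,298),(192,292,298),(185,342,348),(188,342,348),(192,342,348))])
```

```text
7 [295.03, 295.2, 295.3, 346.03, 345.88, 344.92]
8 [295.84, 295.86, 296.07, 344.55, 344.86, 344.09]
9 [295.77, 295.7, 296.05, 344.45, 344.94, 344.26]
10 [295.73, 295.8, 295.95, 344.48, 344.96, 344.19]
```

View pics/c10.png

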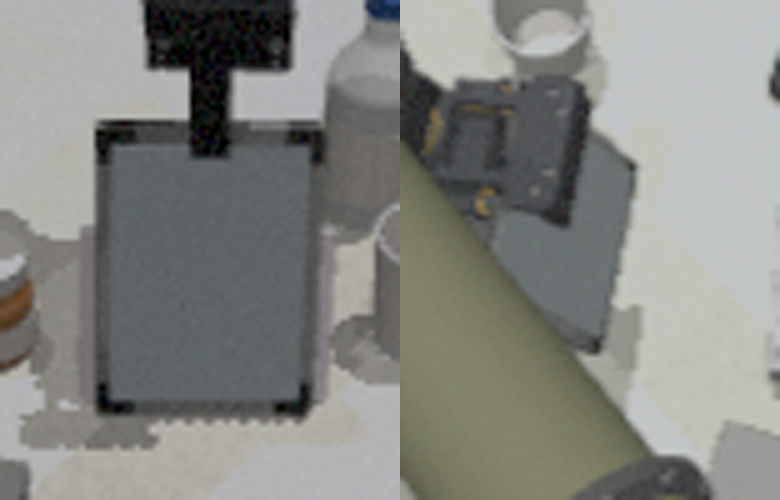

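```bash
python3 -m creep '[{"tx":0,"ty":-0.0005,"tz":0.0015,"rx":0,"ry":0,"rz":0},{"tx":0,"ty":0,"tz":0,"rx":0,"ry":0,"rz":0},{"tx":0,"ty":0,"tz":0,"rx":0,"ry":0,"rz":0}]' 0.005 8;  python3 -m creep '[{"tx":0,"ty":0,"tz":0,"rx":0,"ry":0,"rz":0},{"tx":0,"ty":0,"tz":0,"rx":0,"ry":0,"rz":0}]' 0.016
python3 - <<'E'
from vis import *
from cell import env
o=env.get_obs();print(o["force"],o["wrist_torque"])
c=env.read_camera("side"); np.savez(f"pics/side11.npz",**c)
enh=lambda a: ((a/255.)**0.6*255).astype('uint8')
a=cv2.resize(enh(load("side10")["pixels"][115:215,280:360,::-1]),None,fx=5,fy=5,interpolation=cv2.INTER_CUBIC)
b=cv2.resize(enh(c["pixels"][115:215,280:359,::-1]),None,fx=5,fy=5,interpolation=cv2.INTER_CUBIC)
cv2.imwrite("pics/c11.png",np.hstack([a,b]))
E
```

```text
time_s: 15.48
tool_pos: [0.5927, 0.1634, 0.1782]
tool_rot: [160.0, -0.0, -10.1]
force: [0.8, -3.6, -1.4]
grip_width: 0.0146
time_s: 15.72
tool_pos: [0.5924, 0.1651, 0.1788]
tool_rot: [160.1, -0.0, -10.0]
force: [0.6, -0.6, 0.2]
grip_width: 0.0161
[ 0.56497098 -0.59774837  0.15336608] [ 0.25490866 -0.03545183 -0.03667516]
```

View pics/c11.png

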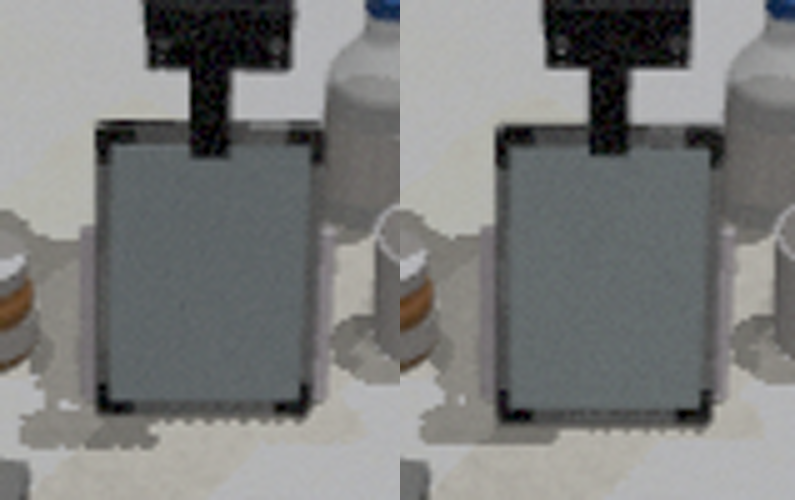

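```bash
cat >> vis.py <<'E'
def ideal(cam,E,ang=79.9,lean=20,gap=0):
    h=np.array([np.cos(np.radians(ang)),np.sin(np.radians(ang)),0]);x=np.array([h[1],-h[0],0]);k=np.array([0,0,1.])
    l=np.radians(lean);up=h*np.sin(l)+k*np.cos(l);nf=-h*np.cos(l)+k*np.sin(l);E=np.array([*E,0.])-h*gap
    return [proj(cam,E+x*sx*.065+up*v+nf*.014) for v,sx in((.18,-1),(0,-1),(0,1),(.18,1))]
E
python3 - <<'E'
from vis import *
S=load("side11")
E=(.5865,.1068)
for lean in (16,20,24):
  for gap in(0,.006): print(lean,gap,[((p-np.array([280,115])+.5)*5-.5).round(0).tolist() for p in ideal(S,E,lean=lean,gap=gap)])
E
```

```text
16 0 [[95.0, 132.0], [97.0, 413.0], [313.0, 413.0], [330.0, 133.0]]
16 0.006 [[95.0, 139.0], [97.0, 421.0], [313.0, 420.0], [331.0, 140.0]]
20 0 [[96.0, 123.0], [97.0, 412.0], [313.0, 412.0], [328.0, 124.0]]
20 0.006 [[96.0, 130.0], [97.0, 419.0], [314.0, 419.0], [329.0, 130.0]]
24 0 [[96.0, 115.0], [97.0, 410.0], [313.0, 410.0], [326.0, 116.0]]
24 0.006 [[96.0, 122.0], [97.0, 418.0], [314.0, 418.0], [326.0, 123.0]]
```

Run:
```python
from vis import *
from cell import env
M=[(97,124),(97,420),(312,419),(324,126)]
for n,tp,tr in((7,(.58863,.13894,.27006),(159.917,-.02,-10.25)),(8,(.58943,.14467,.1902),(160.01,-.04,-10.11)),(9,(.59203,.15955,.17923),(159.909,0,-10.16)),(10,(.5924,.1611,.1796),(159.8,.1,-10.2)),(11,None,None)):
    S=load(f"side{n}");g=cv2.cvtColor(S["pixels"],cv2.COLOR_RGB2GRAY).astype('f4')
    off=np.array([280,115])
    if n==7: m=[(np.array(p)+.5)/3-.5+np.array([240,80]) for p in[(177,111),(177,300),(316,301),(325,113)]]
    else: m=[(np.array(p)+.5)/5-.5+off for p in M]
    c=quad(g,m)
    print(n,[((p-off+.5)*5-.5).round(1).tolist() for p in c])
    if tp: print([ (toolplane(S,dict(tool_pos=tp,tool_rot=tr),p,.007)*1e3).round(1).tolist() for p in c])
```

```text
7 [[95.3, 4.8], [92.4, 329.1], [327.9, 329.5], [344.9, 10.6]]
[[-60.9, 7.0, 4.2], [-63.2, 7.0, 186.0], [68.1, 7.0, 185.9], [67.7, 7.0, 6.4]]
8 [[94.6, 123.5], [93.6, 423.3], [318.3, 404.2], [327.7, 124.5]]
[[-61.6, 7.0, 4.8], [-63.1, 7.0, 187.9], [69.0, 7.0, 175.6], [66.0, 7.0, 4.9]]
9 [[94.7, 119.9], [94.0, 423.7], [316.5, 424.1], [320.1, 124.8]]
[[-61.6, 7.0, 3.4], [-62.8, 7.0, 192.0], [70.9, 7.0, 192.3], [63.9, 7.0, 5.6]]
10 [[94.6, 119.4], [94.1, 416.5], [315.6, 423.8], [321.8, 119.5]]
[[-61.8, 7.0, 4.5], [-62.5, 7.0, 188.7], [70.7, 7.0, 193.4], [64.8, 7.0, 3.8]]
11 [[94.7, 123.7], [94.0, 428.1], [325.5, 429.5], [308.7, 123.8]]
```

Run:
```python
from vis import *
enh=lambda a: ((a/255.)**0.6*255).astype('uint8')
r=[cv2.resize(enh(load(f"side{n}")["pixels"][188:204,292:352,::-1]),None,fx=12,fy=12,interpolation=cv2.INTER_NEAREST) for n in(10,11)]
cv2.imwrite("pics/z11.png",np.vstack([r[0],np.zeros((8,720,3),'uint8'),r[1]]))
```

```text
(no output)
```

View pics/z11.png

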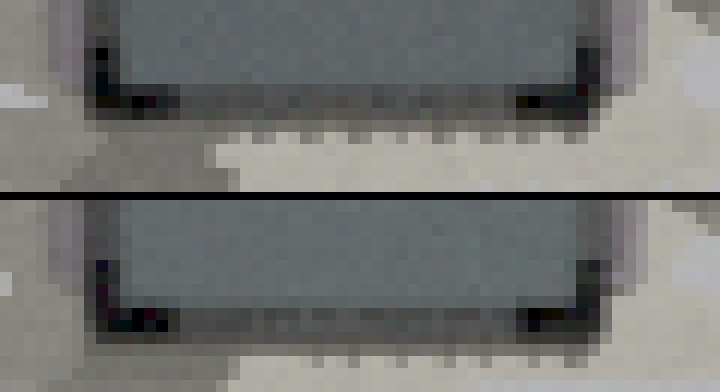

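```bash
python3 -m creep '[{"tx":0,"ty":0.003,"tz":-0.001,"rx":0,"ry":0,"rz":0},{"tx":0,"ty":0.003,"tz":-0.001,"rx":0,"ry":0,"rz":0},{"tx":0,"ty":0.001,"tz":-0.001,"rx":0,"ry":0,"rz":0},{"tx":0,"ty":0,"tz":0,"rx":0,"ry":0,"rz":0}]' 0.005 30;  python3 -m creep '[{"tx":0,"ty":0,"tz":0,"rx":0,"ry":0,"rz":0},{"tx":0,"ty":0,"tz":0,"rx":0,"ry":0,"rz":0}]' - 40
python3 - <<'E'
from vis import *
from cell import env
o=env.get_obs();print(o["force"],o["wrist_torque"])
c=env.read_camera("side"); np.savez(f"pics/side12.npz",**c)
enh=lambda a: ((a/255.)**0.6*255).astype('uint8')
a=cv2.resize(enh(load("side11")["pixels"][115:215,280:360,::-1]),None,fx=5,fy=5,interpolation=cv2.INTER_CUBIC)
b=cv2.resize(enh(c["pixels"][115:215,280:359,::-1]),None,fx=5,fy=5,interpolation=cv2.INTER_CUBIC)
cv2.imwrite("pics/c12.png",np.hstack([a,b]))
E
```

```text
time_s: 16.27
tool_pos: [0.5914, 0.1583, 0.1836]
tool_rot: [160.0, 0.0, -10.1]
force: [-0.2, 0.4, -3.0]
grip_width: 0.0135
time_s: 16.52
tool_pos: [0.5914, 0.1583, 0.1836]
tool_rot: [160.0, 0.0, -10.1]
force: [0.2, -0.6, -4.0]
grip_width: 0.0137
[ 0.19735532 -0.61577684 -4.02736013] [ 0.87176944 -0.07068307  0.00781029]
```

View pics/c12.png

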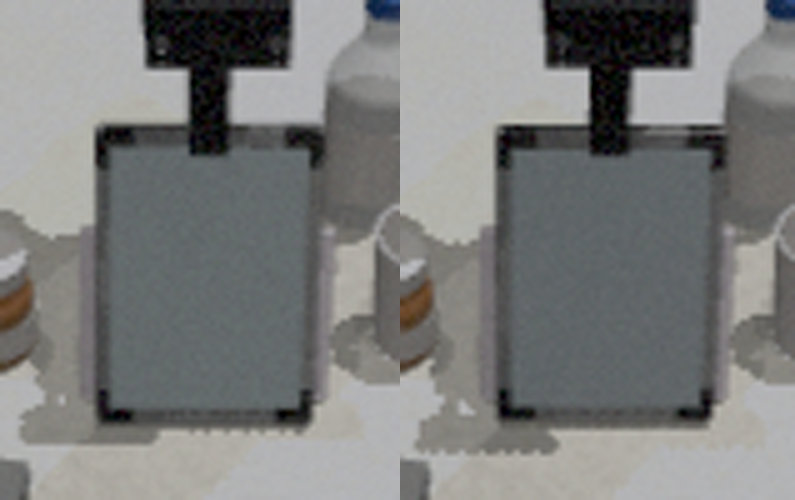

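```bash
python3 -m creep '[{"tx":0,"ty":-0.0007,"tz":0.0018,"rx":0,"ry":0,"rz":0},{"tx":0,"ty":0,"tz":0,"rx":0,"ry":0,"rz":0}]';  python3 -m creep '[{"tx":0,"ty":-0.0004,"tz":0.001,"rx":0,"ry":0,"rz":0},{"tx":0,"ty":0,"tz":0,"rx":0,"ry":0,"rz":0}]';  python3 -m creep '[{"tx":0,"ty":-0.0004,"tz":0.001,"rx":0,"ry":0,"rz":0},{"tx":0,"ty":0,"tz":0,"rx":0,"ry":0,"rz":0}]';  python3 -m creep '[{"tx":0,"ty":-0.0004,"tz":0.001,"rx":0,"ry":0,"rz":0},{"tx":0,"ty":0,"tz":0,"rx":0,"ry":0,"rz":0}]'
```

```text
time_s: 16.82
tool_pos: [0.5917, 0.1586, 0.1824]
tool_rot: [160.0, -0.0, -10.1]
force: [-0.0, 0.9, -1.1]
grip_width: 0.0135
time_s: 17.08
tool_pos: [0.5919, 0.1591, 0.1822]
tool_rot: [160.1, -0.1, -10.1]
force: [-0.9, 2.3, 4.6]
grip_width: 0.0137
time_s: 17.32
tool_pos: [0.592, 0.1595, 0.1819]
tool_rot: [160.1, -0.1, -10.1]
force: [-1.2, 3.7, 8.4]
grip_width: 0.0133
time_s: 17.58
tool_pos: [0.5921, 0.16, 0.1817]
tool_rot: [160.1, -0.2, -10.0]
force: [-1.0, 3.8, 11.0]
grip_width: 0.0136
```

```bash
python3 -m creep '[{"tx":0,"ty":0.001,"tz":-0.003,"rx":0,"ry":0,"rz":0},{"tx":0,"ty":0,"tz":0,"rx":0,"ry":0,"rz":0}]';  python3 -m creep '[{"tx":0,"ty":-0.0018,"tz":-0.0007,"rx":0,"ry":0,"rz":0},{"tx":0,"ty":0,"tz":0,"rx":0,"ry":0,"rz":0},{"tx":0,"ty":0,"tz":0,"rx":0,"ry":0,"rz":0}]';  python3 -m creep '[{"tx":0,"ty":-0.0014,"tz":-0.0005,"rx":0,"ry":0,"rz":0},{"tx":0,"ty":0,"tz":0,"rx":0,"ry":0,"rz":0},{"tx":0,"ty":0,"tz":0,"rx":0,"ry":0,"rz":0}]';  python3 -m creep '[{"tx":0,"ty":-0.0014,"tz":-0.0005,"rx":0,"ry":0,"rz":0},{"tx":0,"ty":0,"tz":0,"rx":0,"ry":0,"rz":0},{"tx":0,"ty":0,"tz":0,"rx":0,"ry":0,"rz":0}]';python3 - <<'E'
from vis import *
from cell import env
o=env.get_obs();print(o["force"],o["wrist_torque"])
c=env.read_camera("side"); np.savez(f"pics/side13.npz",**c)
enh=lambda a: ((a/255.)**0.6*255).astype('uint8')
r=[cv2.resize(enh(load(f"side{n}")["pixels"][188:204,292:352,::-1]),None,fx=12,fy=12,interpolation=cv2.INTER_NEAREST) for n in(12,13)]
cv2.imwrite("pics/z13.png",np.vstack([r[0],np.zeros((8,720,3),'uint8'),r[1]]))
E
```

```text
time_s: 17.82
tool_pos: [0.5918, 0.1586, 0.1823]
tool_rot: [160.0, -0.0, -10.1]
force: [-0.6, 1.9, 4.0]
grip_width: 0.0134
time_s: 18.2
tool_pos: [0.5919, 0.16, 0.1818]
tool_rot: [160.0, 0.0, -10.1]
force: [-0.5, 2.9, 3.2]
grip_width: 0.0134
time_s: 18.58
tool_pos: [0.5921, 0.1612, 0.1815]
tool_rot: [159.9, 0.0, -10.1]
force: [-0.9, -0.2, 0.5]
grip_width: 0.0138
time_s: 18.95
tool_pos: [0.5923, 0.1628, 0.1814]
tool_rot: [160.0, 0.0, -10.1]
force: [0.4, -0.7, -0.5]
grip_width: 0.0135
[ 0.38121963 -0.71315786 -0.47178866] [ 0.03983585 -0.02102415 -0.00198678]
```

View pics/z13.png

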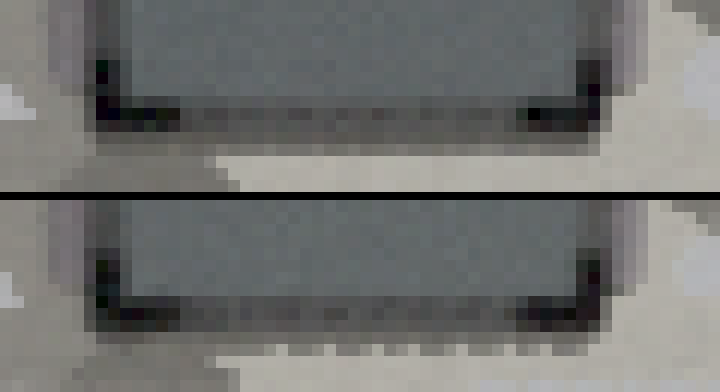

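```bash
python3 -m creep '[{"tx":0,"ty":-0.0014,"tz":-0.0005,"rx":0,"ry":0,"rz":0},{"tx":0,"ty":0,"tz":0,"rx":0,"ry":0,"rz":0},{"tx":0,"ty":0,"tz":0,"rx":0,"ry":0,"rz":0}]';  python3 -m creep '[{"tx":0,"ty":-0.0014,"tz":-0.0005,"rx":0,"ry":0,"rz":0},{"tx":0,"ty":0,"tz":0,"rx":0,"ry":0,"rz":0},{"tx":0,"ty":0,"tz":0,"rx":0,"ry":0,"rz":0}]';python3 - <<'E'
from vis import *
from cell import env
o=env.get_obs();print(o["force"],o["wrist_torque"])
c=env.read_camera("side"); np.savez(f"pics/side14.npz",**c)
enh=lambda a: ((a/255.)**0.6*255).astype('uint8')
r=[cv2.resize(enh(load(f"side{n}")["pixels"][188:204,292:352,::-1]),None,fx=12,fy=12,interpolation=cv2.INTER_NEAREST) for n in(13,14)]
cv2.imwrite("pics/z14.png",np.vstack([r[0],np.zeros((8,720,3),'uint8'),r[1]]))
E
```

```text
time_s: 19.38
tool_pos: [0.5925, 0.1636, 0.1816]
tool_rot: [159.9, 0.0, -10.2]
force: [-1.1, -5.0, -2.8]
grip_width: 0.0137
time_s: 19.75
tool_pos: [0.5926, 0.1641, 0.1815]
tool_rot: [159.8, 0.1, -10.2]
force: [-2.0, -7.8, -3.1]
grip_width: 0.0137
[-2.02233009 -7.80804816 -3.0752331 ] [-1.04640625  0.32025738 -0.08765249]
```

View pics/z14.png

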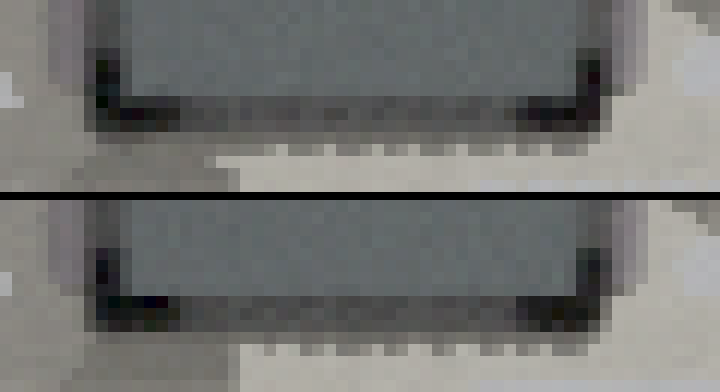

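Run:
```python
from vis import *
P={7:((.58863,.13894,.27006),(159.917,-.02,-10.25)),8:((.58943,.14467,.1902),(160.01,-.04,-10.11)),9:((.59203,.15955,.17923),(159.909,0,-10.16)),10:((.5924,.1611,.1796),(159.8,.1,-10.2)),12:((.5914,.1583,.1836),(160,0,-10.1)),13:((.5923,.1628,.1814),(160,0,-10.1)),14:((.5926,.1641,.1815),(159.8,.1,-10.2)),11:None}
def cross(v,lo,hi,th,up):  # subpixel crossing
    for r in range(lo,hi):
        a,b=v[r],v[r+1]
        if (a-th)*(b-th)<=0 and ((b>a)==up): return r+(th-a)/(b-a)
for n in sorted(P):
    S=load(f"side{n}");g=cv2.cvtColor(S["pixels"],cv2.COLOR_RGB2GRAY).astype('f4')
    out=[]
    for cols in((300,304),(337,341)):
        v=g[:,cols[0]:cols[1]].mean(1)
        tops=cross(v,108,150,60,False); 
        r0=172 if n==7 else 190
        # bottom black corner: min row then crossing up to 45
        k=r0+int(v[r0:r0+14].argmin()); b=cross(v,k,k+6,50,True)
        out+= [tops,b]
    s=f"{n} "+str([None if x is None else round(float(x),2) for x in out])
    if P[n]:
        o=dict(tool_pos=P[n][0],tool_rot=P[n][1])
        s+=" toolz "+str([round(float(toolplane(S,o,(c,r),.007)[2]*1e3),1) for c,r in zip((302,302,339,339),out) if r])
    print(s)
S=load("side14")
for lean,gap in((20,0),(20,.004),(22,.004),(23,.006)):print(lean,gap,[p.round(2).tolist() for p in ideal(S,(.5865,.1068),lean=lean,gap=gap)])
```

```text
7 [115.74, 180.75, 116.82, 180.9] toolz [4.6, 186.9, 6.8, 187.2]
8 [139.12, 198.84, 112.21, 199.51] toolz [4.2, 186.6, -70.1, 188.9]
9 [139.15, 198.86, 139.57, 198.66] toolz [5.0, 190.4, 5.7, 189.8]
10 [138.63, 197.91, 138.79, 197.99] toolz [4.9, 188.7, 4.7, 188.8]
11 [139.51, 199.89, 139.58, 199.76]
12 [139.61, 199.69, 139.65, 199.39] toolz [9.0, 195.6, 8.7, 194.7]
13 [139.13, 199.4, 139.61, 198.84] toolz [8.7, 196.6, 9.7, 194.8]
14 [138.79, 198.9, 139.3, 198.84] toolz [8.9, 195.9, 9.7, 195.5]
20 0 [[298.72, 139.18], [298.97, 196.99], [342.17, 196.96], [345.17, 139.36]]
20 0.004 [[298.72, 140.07], [298.97, 197.95], [342.27, 197.92], [345.29, 140.24]]
22 0.004 [[298.73, 139.24], [298.97, 197.81], [342.27, 197.77], [345.06, 139.42]]
23 0.006 [[298.73, 139.3], [298.96, 198.22], [342.33, 198.18], [345.01, 139.48]]
```

```bash
python3 -m creep '[{"tx":0,"ty":0.005,"tz":-0.0015,"rx":0,"ry":0,"rz":0},{"tx":0,"ty":0.005,"tz":-0.0015,"rx":0,"ry":0,"rz":0},{"tx":0,"ty":0,"tz":0,"rx":2,"ry":0,"rz":0},{"tx":0,"ty":0,"tz":0,"rx":2,"ry":0,"rz":0},{"tx":0,"ty":0,"tz":0,"rx":0,"ry":0,"rz":0},{"tx":0,"ty":0,"tz":0,"rx":0,"ry":0,"rz":0}]';python3 - <<'E'
from vis import *
from cell import env
o=env.get_obs();print(o["tool_pos"],o["tool_rot"],o["force"],o["wrist_torque"])
c=env.read_camera("side"); np.savez(f"pics/side15.npz",**c)
enh=lambda a: ((a/255.)**0.6*255).astype('uint8')
a=cv2.resize(enh(load("side14")["pixels"][115:215,280:360,::-1]),None,fx=5,fy=5,interpolation=cv2.INTER_CUBIC)
b=cv2.resize(enh(c["pixels"][115:215,280:359,::-1]),None,fx=5,fy=5,interpolation=cv2.INTER_CUBIC)
cv2.imwrite("pics/c15.png",np.hstack([a,b]))
g=cv2.cvtColor(c["pixels"],cv2.COLOR_RGB2GRAY).astype('f4')
for col in(302,339): print(g[136:144,col-2:col+2].mean(1).round(),g[192:206,col-2:col+2].mean(1).round())
E
```

```text
time_s: 20.55
tool_pos: [0.5915, 0.1572, 0.1882]
tool_rot: [164.0, -0.0, -10.2]
force: [-0.2, -1.7, -2.8]
grip_width: 0.0132
[0.59149571 0.15723629 0.18820684] [ 1.63953792e+02 -1.64307734e-02 -1.01521269e+01] [-0.15192926 -1.67624231 -2.81202214] [-0.14791036  0.0679856  -0.10454903]
[141. 138.  93.  22.  24.   6.   7.  10.] [ 24.  26.   7.   4.  16.  55.  65. 109.  86.  86.  80.  70.  65.  63.]
[142. 138. 102.  26.  35.  11.  10.  14.] [ 40.  38.  11.   5.  11.  56.  71. 134. 134. 133. 133. 136. 134. 132.]
```

View pics/c15.png

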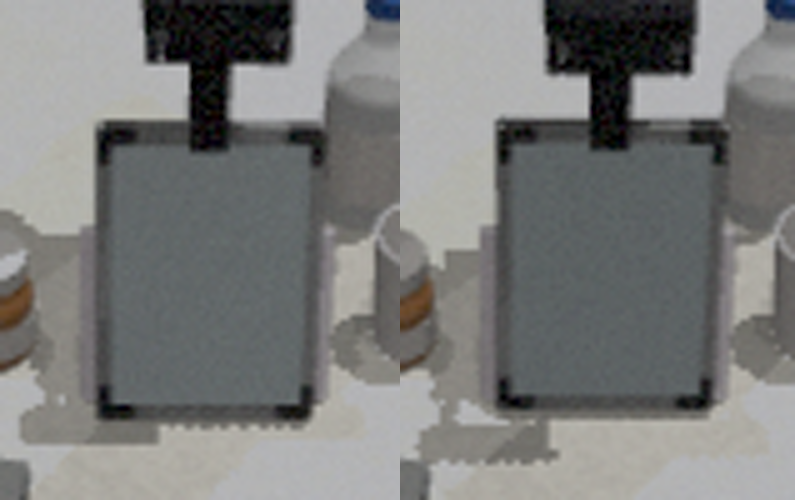

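```bash
python3 -m creep '[{"tx":0,"ty":0.003,"tz":0.001,"rx":0,"ry":0,"rz":0},{"tx":0,"ty":0,"tz":0,"rx":0,"ry":0,"rz":0},{"tx":0,"ty":0,"tz":0,"rx":0,"ry":0,"rz":0}]'; python3 -c "
from cell import env
o=env.get_obs();print(o['force'],o['wrist_torque'])"; python3 -m creep '[{"tx":0,"ty":-0.0005,"tz":0.0015,"rx":0,"ry":0,"rz":0},{"tx":0,"ty":0,"tz":0,"rx":0,"ry":0,"rz":0},{"tx":0,"ty":0,"tz":0,"rx":0,"ry":0,"rz":0}]';python3 -m creep '[{"tx":0,"ty":-0.0003,"tz":0.001,"rx":0,"ry":0,"rz":0},{"tx":0,"ty":0,"tz":0,"rx":0,"ry":0,"rz":0},{"tx":0,"ty":0,"tz":0,"rx":0,"ry":0,"rz":0}]'; python3 -c "
from cell import env
o=env.get_obs();print(o['force'],o['wrist_torque'])"
```

```text
time_s: 20.98
tool_pos: [0.5909, 0.155, 0.1876]
tool_rot: [164.0, 0.0, -10.1]
force: [0.6, -0.9, -3.1]
grip_width: 0.0141
[ 0.5778134  -0.91056668 -3.07369264] [ 0.38224554 -0.15114294 -0.01145202]
time_s: 21.35
tool_pos: [0.5909, 0.1548, 0.1863]
tool_rot: [164.0, 0.0, -10.1]
force: [-0.7, -1.4, -3.5]
grip_width: 0.0131
time_s: 21.72
tool_pos: [0.5911, 0.1552, 0.1859]
tool_rot: [164.0, -0.0, -10.1]
force: [-0.3, 0.2, 1.2]
grip_width: 0.0137
[-0.27132393  0.17099077  1.24291893] [ 0.1452742   0.0541559  -0.02216336]
```

```bash
python3 -m creep '[{"tx":0,"ty":-0.0014,"tz":-0.0006,"rx":0,"ry":0,"rz":0},{"tx":0,"ty":0,"tz":0,"rx":0,"ry":0,"rz":0},{"tx":0,"ty":0,"tz":0,"rx":0,"ry":0,"rz":0}]'; python3 -m creep '[{"tx":0,"ty":-0.0014,"tz":-0.0006,"rx":0,"ry":0,"rz":0},{"tx":0,"ty":0,"tz":0,"rx":0,"ry":0,"rz":0},{"tx":0,"ty":0,"tz":0,"rx":0,"ry":0,"rz":0}]';python3 - <<'E'
from vis import *
from cell import env
o=env.get_obs();print(o["tool_pos"],o["tool_rot"],o["force"],o["wrist_torque"])
c=env.read_camera("side"); np.savez(f"pics/side16.npz",**c)
g=cv2.cvtColor(c["pixels"],cv2.COLOR_RGB2GRAY).astype('f4')
for col in(302,339): print(g[136:144,col-2:col+2].mean(1).round(),g[192:206,col-2:col+2].mean(1).round())
E
```

```text
time_s: 22.1
tool_pos: [0.5913, 0.1562, 0.1857]
tool_rot: [164.0, -0.0, -10.1]
force: [0.2, -0.2, 1.4]
grip_width: 0.0137
time_s: 22.48
tool_pos: [0.5915, 0.1573, 0.1854]
tool_rot: [164.0, 0.0, -10.1]
force: [0.0, -2.7, -1.5]
grip_width: 0.0133
[0.59145045 0.15731602 0.18537669] [ 1.63951569e+02  1.52162953e-02 -1.01351174e+01] [ 0.00770244 -2.66940208 -1.53403784] [-0.34196776 -0.08945819 -0.0086233 ]
[140. 143. 137.  63.  22.   9.   7.   6.] [ 22.  20.  21.   4.   5.  18.  60. 109.  86.  84.  80.  70.  65.  64.]
[142. 141. 136.  69.  36.  17.  10.  10.] [ 40.  40.  38.   5.   8.  20.  64. 135. 134. 134. 134. 137. 134. 133.]
```

```bash
python3 -m creep '[{"tx":0,"ty":0,"tz":0.001,"rx":0,"ry":0,"rz":0},{"tx":0,"ty":0,"tz":0,"rx":0,"ry":0,"rz":0},{"tx":0,"ty":0,"tz":0,"rx":0,"ry":0,"rz":0}]'
python3 - <<'E'
from vis import *
from cell import env
o=env.get_obs();print(o["tool_pos"],o["tool_rot"],o["force"],o["wrist_torque"])
E
python3 -m creep '[{"tx":0,"ty":0,"tz":0,"rx":0,"ry":0,"rz":0},{"tx":0,"ty":0,"tz":0,"rx":0,"ry":0,"rz":0}]' 0.018;python3 - <<'E'
from vis import *
from cell import env
o=env.get_obs();print(o["tool_pos"],o["tool_rot"],o["force"],o["wrist_torque"])
c=env.read_camera("side"); np.savez(f"pics/side17.npz",**c)
g=cv2.cvtColor(c["pixels"],cv2.COLOR_RGB2GRAY).astype('f4')
for col in(302,339): print(g[136:144,col-2:col+2].mean(1).round(),g[192:206,col-2:col+2].mean(1).round())
E
```

```text
time_s: 22.9
tool_pos: [0.5915, 0.1578, 0.1852]
tool_rot: [164.0, -0.0, -10.1]
force: [-0.4, -1.2, 2.4]
grip_width: 0.0136
[0.59153677 0.15775471 0.1852002 ] [ 1.64012696e+02 -3.49319247e-02 -1.01075023e+01] [-0.42352593 -1.16749488  2.36993112] [-0.43449456  0.01881756 -0.00757793]
time_s: 23.15
tool_pos: [0.5913, 0.1586, 0.1844]
tool_rot: [164.1, 0.0, -10.1]
force: [-0.2, 0.2, 0.4]
grip_width: 0.0175
[0.59125149 0.15855667 0.18441492] [ 1.64090591e+02  2.46838742e-02 -1.00653131e+01] [-0.17562806  0.17290592  0.36234348] [ 0.45876874 -0.06741712  0.01664343]
[141. 141. 134.  17.  32.   6.   4.   7.] [23. 21. 22.  2.  4. 22. 57. 97. 87. 80. 81. 70. 64. 63.]
[142. 142. 136.  40.  41.  12.  10.  13.] [ 41.  42.  39.   3.   5.  17.  64. 134. 134. 133. 133. 135. 134. 134.]
```

```bash
python3 -m creep '[{"tx":0,"ty":0,"tz":0,"rx":0,"ry":0,"rz":0},{"tx":0,"ty":0,"tz":0,"rx":0,"ry":0,"rz":0},{"tx":0,"ty":-0.0005,"tz":-0.006,"rx":0,"ry":0,"rz":0},{"tx":0,"ty":-0.0005,"tz":-0.01,"rx":0,"ry":0,"rz":0},{"tx":0,"ty":-0.001,"tz":-0.015,"rx":0,"ry":0,"rz":0},{"tx":0,"ty":0,"tz":-0.03,"rx":0,"ry":0,"rz":0},{"tx":0,"ty":0,"tz":-0.04,"rx":0,"ry":0,"rz":0},{"tx":0,"ty":0,"tz":-0.05,"rx":0,"ry":0,"rz":0},{"tx":0,"ty":0,"tz":0,"rx":0,"ry":0,"rz":0},{"tx":0,"ty":0,"tz":0,"rx":0,"ry":0,"rz":0}]' 0.04;python3 - <<'E'
from vis import *
from cell import env
o=env.get_obs();print(o["tool_pos"],o["tool_rot"],o["force"])
for n in("side","top"):
    c=env.read_camera(n); np.savez(f"pics/{n}18.npz",**c)
S=load("side18");T=load("top18")
g=cv2.cvtColor(S["pixels"],cv2.COLOR_RGB2GRAY).astype('f4')
for col in(302,339): print(g[136:144,col-2:col+2].mean(1).round(),g[192:206,col-2:col+2].mean(1).round())
enh=lambda a: ((a/255.)**0.6*255).astype('uint8')
a=cv2.resize(enh(S["pixels"][115:215,280:360,::-1]),None,fx=5,fy=5,interpolation=cv2.INTER_CUBIC)
b=cv2.resize(enh(T["pixels"][140:240,240:316,::-1]),None,fx=5,fy=5,interpolation=cv2.INTER_CUBIC)
cv2.imwrite("pics/c18.png",np.hstack([a,b]))
E
```

```text
time_s: 24.45
tool_pos: [0.599, 0.2007, 0.3296]
tool_rot: [164.0, -0.0, -10.1]
force: [0.4, 0.3, -0.6]
grip_width: 0.0401
[0.59899029 0.2007319  0.32962088] [ 1.64012025e+02 -2.41219078e-02 -1.00913248e+01] [ 0.40455233  0.28045635 -0.59873253]
[135. 137. 130.   8.  26.   6.   4.   6.] [ 21.  24.  22.   7.   6.  18.  62. 139. 136. 132. 130. 130. 126. 125.]
[140. 139. 133.  39.  54.  11.   8.  12.] [ 38.  40.  36.   4.   2.  18.  62. 131. 135. 137. 137. 138. 138. 138.]
```

View pics/c18.png

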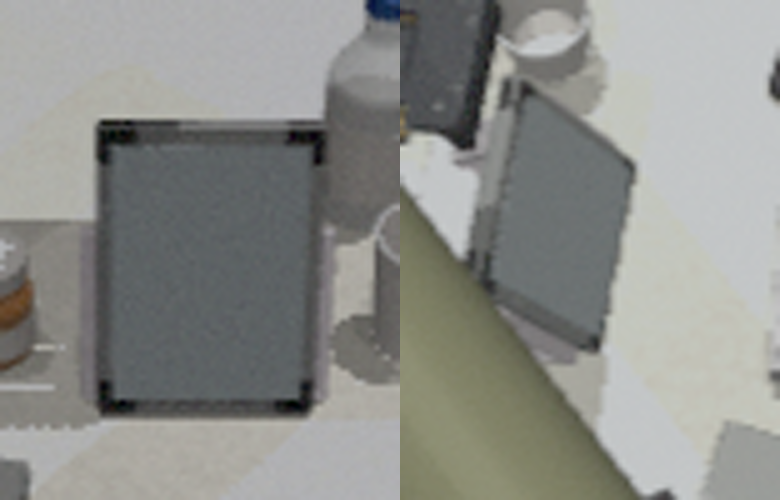

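```bash
python3 -m creep '[{"tx":0,"ty":0,"tz":-0.04,"rx":0,"ry":0,"rz":0},{"tx":-0.02,"ty":-0.035,"tz":-0.02,"rx":0,"ry":0,"rz":0},{"tx":-0.025,"ty":-0.04,"tz":-0.015,"rx":0,"ry":0,"rz":0},{"tx":-0.025,"ty":-0.04,"tz":-0.015,"rx":0,"ry":0,"rz":0},{"tx":-0.025,"ty":-0.04,"tz":-0.015,"rx":0,"ry":0,"rz":0},{"tx":-0.025,"ty":-0.04,"tz":-0.015,"rx":0,"ry":0,"rz":0},{"tx":-0.02,"ty":-0.03,"tz":-0.01,"rx":0,"ry":0,"rz":0},{"tx":0,"ty":0,"tz":0,"rx":0,"ry":0,"rz":0},{"tx":0,"ty":0,"tz":0,"rx":0,"ry":0,"rz":0}]';python3 - <<'E'
from vis import *
from cell import env
o=env.get_obs();print(np.round(o["qpos"],1),o["tool_pos"],o["tool_rot"],o["force"])
for n in("side","top"):
    c=env.read_camera(n); np.savez(f"pics/{n}19.npz",**c); cv2.imwrite(f"pics/{n}19.png",c["pixels"][:,:,::-1])
S=load("side19");T=load("top19")
enh=lambda a: ((a/255.)**0.6*255).astype('uint8')
a=cv2.resize(enh(S["pixels"][115:215,280:360,::-1]),None,fx=5,fy=5,interpolation=cv2.INTER_CUBIC)
b=cv2.resize(enh(T["pixels"][140:240,235:311,::-1]),None,fx=5,fy=5,interpolation=cv2.INTER_CUBIC)
cv2.imwrite("pics/c19.png",np.hstack([a,b]))
E
```

```text
time_s: 25.68
tool_pos: [0.5059, 0.4726, 0.3914]
tool_rot: [163.9, -0.0, -10.1]
force: [0.2, 0.3, 0.6]
grip_width: 0.0397
[ -37.    36.5  -26.7   45.    23.   115.7 -153.8] [0.50589856 0.47255257 0.39140596] [ 1.63873230e+02 -1.23090264e-02 -1.01495972e+01] [0.17323249 0.25898928 0.62915348]
```

View pics/c19.png

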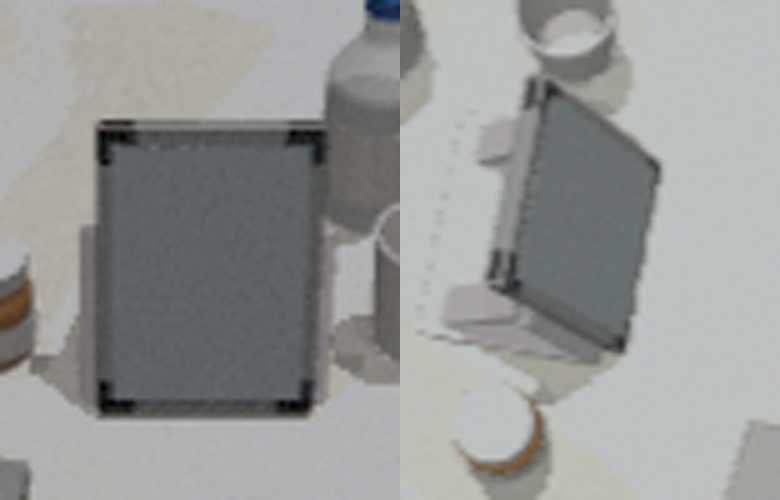

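View pics/top19.png

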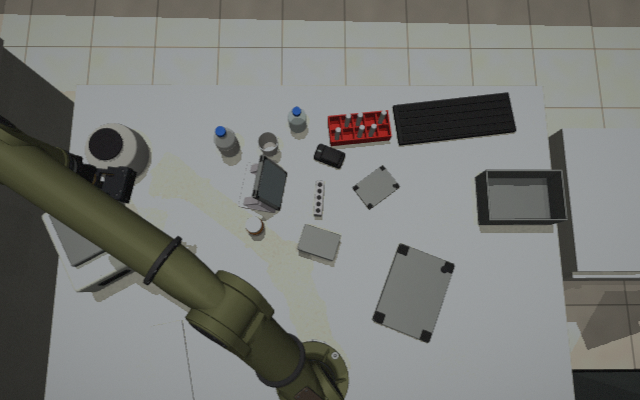

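Run:
```python
from vis import *
S=load("side19");T=load("top19")
ft=lambda p:(np.array(p)+.5)/5-.5+np.array([155,140])
fs=lambda p:(np.array(p)+.5)/5-.5+np.array([280,115])
pts={"botnear":((624,351),(98,414)),"botfar":((661,165),(312,413)),"topnear":((513,291),(98,123)),"topfar":((548,86),(325,124))}
X={}
h=np.array([np.cos(np.radians(79.9)),np.sin(np.radians(79.9))]);x=np.array([h[1],-h[0]])
for k,(a,b) in pts.items():
    X[k],e=tri(T,ft(a),S,fs(b)); 
    r=[ (v:=(onz(c,p,z)[:2]-np.array(E)))@h*1e3 for c,p,E,z in((T,ft(a),(.5815,.106),.0048 if 'bot' in k else .174),(S,fs(b),(.5868,.1068),.0048 if 'bot' in k else .174))]
    q=[ (onz(c,p,z)[:2]-np.array(E))@x*1e3 for c,p,E,z in((T,ft(a),(.5815,.106),.0048 if 'bot' in k else .174),(S,fs(b),(.5868,.1068),.0048 if 'bot' in k else .174))]
    print(k,(X[k]*1e3).round(1),round(e,1),"u top/side",np.round(r,1),"lat",np.round(q,1))
print("ideal u bottom front -13.2 , top front +48.4; lat +-65")
b=X["botfar"]-X["botnear"];print("yaw bottom",np.degrees(np.arctan2(b[1],b[0])));b=X["topfar"]-X["topnear"];print("yaw top",np.degrees(np.arctan2(b[1],b[0])))
m=(X["topfar"]+X["topnear"]-X["botfar"]-X["botnear"])/2;print(m, "lean",np.degrees(np.arctan2(m[:2]@h,m[2])))
p0=load("top0")["pixels"];p1=T["pixels"]
# bystander shift check in top view
for nm,(x0,y0,w,hh) in dict(bottle_a=(212,122,30,36),bottle_b=(285,102,26,32),rack=(325,106,70,42),mouse=(311,141,38,30),tip=(294,221,50,44),beaker=(256,130,24,24),jar=(244,214,24,26),easelback=(236,160,20,52),smalltab=(350,163,52,48),bigtab=(368,240,90,104)).items():
    a=p0[y0-4:y0+hh+4,x0-4:x0+w+4];t=p1[y0:y0+hh,x0:x0+w]
    r=cv2.matchTemplate(a,t,cv2.TM_CCOEFF_NORMED);_,v,_,l=cv2.minMaxLoc(r);print(nm,round(v,3),(4-l[0],4-l[1]))
```

```text
botnear [519.2 104.1   3.8] 3.1 u top/side [-13.2 -14.9] lat [-62.7 -64.6]
botfar [644.2  81.    4.8] 6.1 u top/side [-14.  -14.2] lat [63.  64.1]
topnear [526.6 155.5 181.1] 8.1 u top/side [39.4 48.2] lat [-65.6 -64. ]
topfar [650.4 137.7 177.4] 10.4 u top/side [43.2 48.1] lat [57.8 63.1]
ideal u bottom front -13.2 , top front +48.4; lat +-65
yaw bottom -10.442137069194663
yaw top -8.175035958356425
[0.00680287 0.05401044 0.17491642] lean 17.265969134090426
bottle_a 0.999 (0, 0)
bottle_b 0.999 (0, 0)
rack 0.999 (0, 0)
mouse 0.999 (0, 0)
tip 0.927 (0, 0)
beaker 0.999 (0, 0)
jar 0.964 (0, 0)
easelback 0.701 (0, 0)
smalltab 0.999 (0, 0)
bigtab 0.986 (0, 0)
```

Run:
```python
from vis import *
up=lambda a:cv2.resize(a,None,fx=5,fy=5,interpolation=cv2.INTER_CUBIC)
def sh(p0,p1,x0,y0,w,h):
    a=up(p0[y0-4:y0+h+4,x0-4:x0+w+4]);t=up(p1[y0:y0+h,x0:x0+w])
    r=cv2.matchTemplate(a,t,cv2.TM_CCOEFF_NORMED);_,v,_,l=cv2.minMaxLoc(r);return round(v,3),((l[0]-20)/-5,(l[1]-20)/-5)
t0,t1=load("top0")["pixels"],load("top19")["pixels"]; s0,s1=load("side0")["pixels"],load("side19")["pixels"]
for n,b in dict(rear=(237,160,9,50),strutnear=(243,196,14,14),strutfar=(248,162,10,12),footnear=(256,204,20,10)).items(): print("top",n,sh(t0,t1,*b))
for n,b in dict(left=(290,175,9,24),right=(343,175,8,22)).items(): print("side",n,sh(s0,s1,*b),sh(load("side8")["pixels"],s1,*b))
```

```text
top rear (0.984, (-0.0, -0.0))
top strutnear (0.689, (0.2, -0.0))
top strutfar (0.987, (-0.0, -0.0))
top footnear (0.829, (0.4, -0.2))
side left (0.916, (-0.0, 1.0)) (0.721, (-2.8, -1.6))
side right (0.966, (-0.0, -0.0)) (0.962, (-0.0, -0.0))
```

```bash
python3 -m creep '[{"tx":0,"ty":0,"tz":0,"rx":0,"ry":0,"rz":8},{"tx":0,"ty":0,"tz":0,"rx":0,"ry":0,"rz":0},{"tx":0,"ty":0,"tz":0,"rx":0,"ry":0,"rz":0}]'; python3 -c "
from cell import env
print(env.get_obs()['qpos'].round(1))"
```

```text
time_s: 26.15
tool_pos: [0.5046, 0.4737, 0.3869]
tool_rot: [163.3, -0.9, -14.0]
force: [0.7, 0.3, -0.4]
grip_width: 0.04
[ -44.1   35.3  -11.3   45.5   14.7  114.4 -154. ]
```

```bash
python3 -m creep '[{"tx":0,"ty":0,"tz":0,"rx":0,"ry":0,"rz":-8},{"tx":0,"ty":0,"tz":0,"rx":0,"ry":0,"rz":-8},{"tx":0,"ty":0,"tz":0,"rx":0,"ry":0,"rz":-4},{"tx":0,"ty":0,"tz":0,"rx":0,"ry":0,"rz":0},{"tx":0,"ty":0,"tz":0,"rx":0,"ry":0,"rz":0}]'
python3 - <<'E'
from vis import *
from cell import env
o=env.get_obs();print(o['qpos'].round(1),o["joint_velocities"].round(2))
c=env.read_camera("side");g=cv2.cvtColor(c["pixels"],cv2.COLOR_RGB2GRAY).astype('f4')
for col in(302,339): print(g[136:142,col-2:col+2].mean(1).round(),g[194:200,col-2:col+2].mean(1).round())
print(env.sign_off())
E
```

```text
time_s: 26.78
tool_pos: [0.5044, 0.4742, 0.3867]
tool_rot: [164.0, 4.8, 5.1]
force: [-0.0, 0.5, 0.4]
grip_width: 0.04
[ -42.7   35.6  -14.4   45.4   16.4  114.7 -134.9] [-0.61  0.03  1.36  0.08 -0.24 -0.    0.18]
[128. 129. 122.  20.  47.   9.] [ 20.   6.   4.  19.  64. 139.]
[138. 139. 133.  44.  64.   9.] [ 37.   3.   5.  19.  64. 138.]
the job is handed in; nothing more can be done
None
```

The tablet now stands on its lower edge, leaning back against the easel with the screen facing out. I handed the job in at about 27 s, with the arm clear of everything.

**How it went:**
- **Lift:** I raised the upper edge with the open jaws and gripped it there. I then lifted the tablet over the bar, turned it upright to a 20° lean and lowered it at the easel's foot.
- **First release failed:** the arm was still pressing about 6 N towards the easel, so the lower edge slid out about 6 mm when I let go. I gripped it again, set it back in and took the pressure off before the second release. It then stayed put.

**Last checks, from the camera pictures:**

| Check | Result |
|---|---|
| Lower edge to the easel's foot line | about 1 mm (0 to 2 mm) |
| Centring | within about 1 mm |
| Squareness, measured at the bottom edge | within about 0.5° |
| Lean | about 20° from the side camera |
| Easel | no shift seen |
| Bottles, rack, mouse, tip box, beaker, jar, other tablets | no shift seen |

**What disagreed or is less certain:**
- The lean came out at about 17° when I combined both cameras, but the top edge is hard to pick out in the top view, so I trusted the side camera.
- The same combined measurement put the top edge about 2° out of square, with the same weakness.
- Parts of the easel are hidden by the tablet, so two of its image patches matched poorly (0.69 and 0.83). A third, on its left edge, matched at 0.92 but read 1 pixel off vertically. The unobstructed parts matched exactly.
- While moving away, the last joint came to -154.0° against its -154.24° limit. I backed it off to -135° before handing in.

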